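# Load the backup-drive dock, latch it, scan it in and hang up the scanner

### The job

Put every orange drive cartridge lying on the desk flat into a bay of the dock's sprung deck, one per bay, then push the deck down and hold it until the orange catch snaps over and keeps it down by itself. Then take the barcode scanner, point its window at the barcode label on the dock's sloping front from about 10 cm away and hold it steady for a second or so, and finally hang the scanner by its loop on the prong of the hook stand, easing its weight off gently so that it is left hanging still and does not swing when you let go. Leave the mug, stapler and phone where they are.

Things in the scene. Friction and masses are not known exactly. Their poses are not given: they have to be found in the camera images.
- drive0: drive cartridge, orange block with an aluminium band, 76 x 46 x 18 mm (its x, y, z), 0.07 to 0.14 kg, lying flat; origin at the centre of its underside, z up, long side along x
- drive1: drive cartridge, orange block with an aluminium band, 76 x 46 x 18 mm (its x, y, z), 0.07 to 0.14 kg, lying flat; origin at the centre of its underside, z up, long side along x
- drive2: drive cartridge, orange block with an aluminium band, 76 x 46 x 18 mm (its x, y, z), 0.07 to 0.14 kg, lying flat; origin at the centre of its underside, z up, long side along x
- drive3: drive cartridge, orange block with an aluminium band, 76 x 46 x 18 mm (its x, y, z), 0.07 to 0.14 kg, lying flat; origin at the centre of its underside, z up, long side along x
- deck (a joint): how far the dock's sprung deck is pushed down, m: 0 raised, 0.024 bottom stop; moves vertically. It sinks up to 8 mm under the cartridges alone; fully down takes 7 to 15 N more on the press pad (spring 420 N/m). Springs back up unless the catch holds it, which leaves it at about 0.021
- catch (a joint): orange snap catch at the middle of the deck's edge on the dock's -y side, rad: 0 at rest, pushed out to about 0.3 while the deck passes its sloping nose, back to 0 once snapped over the deck's strike bar. The snap is damped: hold the deck at the bottom (0.023 or more) for about half a second. Reaches 17 mm out from the deck's edge, top 64 mm above the desk; moved only by the deck
- dock: drive dock, a fixed black box 250 (x) x 176 (y) x 34 mm with a grey sloping front panel on its -x end (top edge 50 mm high) reaching to 175 mm from the origin; origin at the centre of the box's underside, z up. The grey deck (233 x 154 mm, bay floors 70 mm above the desk when raised) stands above the box on springs
- deck_floor (a point): point on the deck at bay-floor level, above the dock's origin; moves with the deck, axes as the dock's
- bay0 (a point): centre of a bay's floor, moves with the deck. Each bay is a recess 84 (dock x) x 54 (dock y) mm with ribs 5 mm high round it, for one cartridge lying flat with its long side along the dock's x; bays are 90 mm apart in x and 82 mm in y. Axes as the dock's
- bay1 (a point): centre of a bay's floor, moves with the deck. Each bay is a recess 84 (dock x) x 54 (dock y) mm with ribs 5 mm high round it, for one cartridge lying flat with its long side along the dock's x; bays are 90 mm apart in x and 82 mm in y. Axes as the dock's
- bay2 (a point): centre of a bay's floor, moves with the deck. Each bay is a recess 84 (dock x) x 54 (dock y) mm with ribs 5 mm high round it, for one cartridge lying flat with its long side along the dock's x; bays are 90 mm apart in x and 82 mm in y. Axes as the dock's
- bay3 (a point): centre of a bay's floor, moves with the deck. Each bay is a recess 84 (dock x) x 54 (dock y) mm with ribs 5 mm high round it, for one cartridge lying flat with its long side along the dock's x; bays are 90 mm apart in x and 82 mm in y. Axes as the dock's
- press_pad (a point): centre of the top of the green press pad (36 x 90 mm) on the deck's front strip, 5 mm above bay-floor level; press here, straight down. Nothing else stands on this strip (the cartridges' nearest edges are 26 mm behind the pad's centre)
- label (a point): centre of the white barcode label (66 x 36 mm) on the sloping front panel; z axis points square out of the label (45 degrees up, away from the dock), y along the label's long side, level
- scanner: handheld barcode scanner, 0.18 to 0.29 kg, standing upside down on the flat crown of its head, handle straight up. Grey head: x -30 to +62, y -31 to +31, z 0 to 44 mm; black handle 30 x 30 mm about the z axis up to z = 140 mm, best gripped across y near its top; window in the head's +x face, wire loop at the handle's back (-x). Origin on the handle's axis at the underside, z up
- window (a point): centre of the scanner's window (62, 0, 24 mm in the scanner's frame); its x axis is the beam, which leaves the scanner forward and 20 degrees down when it stands or is held upright as it stood. Reads labels 50 to 160 mm ahead on the beam, up to about 40 degrees off square
- loop (a point): centre of the opening of the scanner's steel hanging loop (-26.5, 0, 120.5 mm in its frame): 19 mm (x) by 28 mm (z) wide, wire 5 mm; the prong passes through along the scanner's y. Inner top of the wire 14 mm above this point. The scanner's weight lies ahead of the loop: hung freely it rests leaning 0.44 rad about its y axis, handle top forward (+x), head back
- hook: hook stand, fixed: 120 mm square base plate 10 mm thick (centre 20 mm behind the post), post 18 mm thick and 211 mm high, and a straight round prong 7 mm thick that runs level from the post towards the stand's -x at a height of 205 mm (centre line); its last 6 mm, from 108 to 114 mm out, bend up by 8 mm. Origin at the foot of the post, z up
- prong (a point): point on the prong's centre line 70 mm out from the post (38 mm in from the bend), where the loop should hang; axes as the hook stand's, x along the prong towards the post
- mug: terracotta mug, 80 mm across, 95 mm high; origin centre of underside; leave alone
- stapler: red and black stapler, 150 x 40 x 45 mm; origin centre of underside; leave alone
- phone: black phone lying flat, 148 x 72 x 9 mm; origin centre of underside; leave alone
There are look-alikes about, which are no part of the job. Leave any purple or yellow look-alike of the scanner alone.

How it is judged:
On the way, in this order (a step that is already met when the one before it is completed fails the run):
1. every drive cartridge present lies flat in a bay of the dock's deck (x of drive0 in the frame of deck_floor between -0.07 and 0.12 m and y of drive0 in the frame of deck_floor between -0.07 and 0.07 m and z of drive0 in the frame of deck_floor between -0.003 and 0.003 m and angle between each of drive0, drive1, drive2, drive3's own z axis and vertical below 0.1 rad and x of drive1 in the frame of deck_floor between -0.07 and 0.12 m and y of drive1 in the frame of deck_floor between -0.07 and 0.07 m and z of drive1 in the frame of deck_floor between -0.003 and 0.003 m and x of drive2 in the frame of deck_floor between -0.07 and 0.12 m and y of drive2 in the frame of deck_floor between -0.07 and 0.07 m and z of drive2 in the frame of deck_floor between -0.003 and 0.003 m and x of drive3 in the frame of deck_floor between -0.07 and 0.12 m and y of drive3 in the frame of deck_floor between -0.07 and 0.07 m and z of drive3 in the frame of deck_floor between -0.003 and 0.003 m and value of joint deck below 0.016 m), for 0.3 s.
2. the deck has been pushed down (18.5 mm or more) and the catch has snapped back over its strike bar (value of joint deck above 0.0185 m and value of joint catch below 0.08 rad), for 0.3 s.
3. the scanner looks at the label: label centre 50 to 160 mm in front of the window, within 18 mm of the beam both ways, beam within 0.75 rad of square to the label, scanner slower than 30 mm/s (x of label in the frame of window between 0.05 and 0.16 m and y of label in the frame of window between -0.018 and 0.018 m and z of label in the frame of window between -0.018 and 0.018 m and angle between the x axis of window and the z axis of label, either way round below 0.75 rad and linear speed of scanner below 0.03 m/s), for 0.8 s.
At the end, for the whole second after the job is handed in: Every cartridge lies flat on a bay floor (within 3 mm, tilt under 0.1 rad); the catch holds the deck at least 18.5 mm down (catch under 0.08 rad); the scanner hangs still by its loop on the prong (loop within 45 mm of the prong point, under 50 mm/s and 0.6 rad/s), clear of the desk and released (all of step 2 and x of drive0 in the frame of deck_floor between -0.07 and 0.12 m and y of drive0 in the frame of deck_floor between -0.07 and 0.07 m and z of drive0 in the frame of deck_floor between -0.003 and 0.003 m and angle between each of drive0, drive1, drive2, drive3's own z axis and vertical below 0.1 rad and x of drive1 in the frame of deck_floor between -0.07 and 0.12 m and y of drive1 in the frame of deck_floor between -0.07 and 0.07 m and z of drive1 in the frame of deck_floor between -0.003 and 0.003 m and x of drive2 in the frame of deck_floor between -0.07 and 0.12 m and y of drive2 in the frame of deck_floor between -0.07 and 0.07 m and z of drive2 in the frame of deck_floor between -0.003 and 0.003 m and x of drive3 in the frame of deck_floor between -0.07 and 0.12 m and y of drive3 in the frame of deck_floor between -0.07 and 0.07 m and z of drive3 in the frame of deck_floor between -0.003 and 0.003 m and distance between loop and prong below 0.045 m and contact force between scanner and hook above 0.8 N and height (world z) of scanner above 0.03 m and contact force between scanner and the fingers below 0.1 N and linear speed of scanner below 0.05 m/s and angular speed of scanner below 0.6 rad/s); the robot touches nothing.
It fails at once if the scanner is let go so that it swings hard (over 2 rad/s) on the hook (distance between loop and prong below 0.06 m and contact force between scanner and the fingers below 0.05 N and contact force between scanner and hook above 0.05 N and angular speed of scanner above 2 rad/s).
It fails at once if the mug is knocked over (angle between mug's own z axis and vertical above 0.5 rad).
It fails at once if the mug is moved by more than 50 mm (distance of mug from where it was at the start of the episode above 0.05 m).
It fails at once if the stapler is moved by more than 50 mm (distance of stapler from where it was at the start of the episode above 0.05 m).
It fails at once if the phone is moved by more than 50 mm (distance of phone from where it was at the start of the episode above 0.05 m).
Of drive0, drive1, drive2, drive3 only 2 to 4 are there at a start; the rules pass over those that are not, and their reading is None.
At some moment in a run one of drive0, drive1, drive2, drive3 may be knocked a few centimetres aside while the robot is not near it.
It also fails if it takes over 210 s, if anything falls off the work surface, if the arm or the gripper's body presses on something with over 40 N, if the wrist force passes 120 N, or if a joint passes its speed limit or range.

### The arm

A 7-joint arm with a two-finger parallel gripper is mounted at the origin on the work surface. World frame = base frame: x ahead of the robot, y to its left, z up, the work surface at z = 0. Lengths are in m, angles in rad, forces in N, time in s.
With the tool pointing down it reaches from about 0.35 to 0.9 m from the base axis. Payload 8.1 kg.
Tool frame: the origin (TCP) lies between the finger pads; the fingertips stand 11 mm ahead of it and the grasp point (between the pads) lies 8 mm behind it; z points along the fingers, y is the line along which they close (so a half turn about z gives the same grasp; the last joint's range is limited). The gripper opens to 92 mm and grips with 3 to 60 N. Pads are 19 mm wide; open, the fingers measure 130 mm over their backs; the gripper's body (75 mm by 190 mm) begins 47 mm behind the grasp point.
Start: joints at [-1.268, 0.434, 0.025, 1.573, -0.012, 1.134, -0.075], TCP at [0.247, 0.574, 0.238] pointing down, gripper open.
Joint ranges: [-2.62, 2.62], [-0.44, 2.09], [-1.27, 1.32], [0.08, 2.57], [-1.32, 4.46], [0.12, 2], [-2.74, 2.74]. Speed limits (rad/s): [2.22, 2.22, 3.01, 3.01, 3.14, 3.14, 3.14].

### API

Orientations are given as a rotation vector (axis times angle).
In Python, from cell import observe, get_image, camera_params, sign_off gives the robot as it stands.
- The arm moves only by the shell command python3 -m pendant 'ROWS' [FORCE]. ROWS is JSON, one flat list of numbers, 7 for each row, row after row: the shift along the tool's x, y, z in m, then the turn, a rotation vector about the tool's x, y, z in rad, then the finger opening in m, from 0 to 0.0918. In form: [dx, dy, dz, rx, ry, rz, jaw, dx, dy, dz, rx, ry, rz, jaw, ...]. A call has 1 to 10 rows; each row shifts and turns the commanded pose from where the row before left it, along the tool's axes as they then stand; what a row does not reach is not made up. A row lasts 1/8 s, in which the tool goes at most 62.5 mm and 10.7 degrees, less where a joint would pass 70% of its speed; a pose out of reach is approached as far as the arm can. A call is refused whole if a number of a shift passes 0.0625 or a number of a turn 0.188, either way. A call with a gripper value outside its range is refused whole. The fingers move at their own pace and stop on an object; FORCE is the grip in N (left out, the last holds). Time passes only in rows, so rows that do not move let the fingers close. It gives the time, the measured TCP pose, the force, the opening and the grip force at its end, in the units of the state.
- observe(): the state, without advancing time (a new reading comes with each control period).
- get_image(name): name is "scene" or "top" or "wrist"; returns the picture (420x560x3 uint8, red, green, blue); there is no depth.
- camera_params(name): a dict with "intrinsics" (3x3 intrinsics, pixels), "eye" and "rotation" of the camera in the world; the wrist camera has in their place "T_tool_cam" (4x4, takes a point from camera to tool coordinates, whose origin is the TCP and whose axes are the flange's). Camera axes: x right, y down, z forward; pixel columns grow to the right and rows downward; lengths in m; the calibration is good to about 2 mm. The wrist camera is an equidistant fisheye: a pixel r from the principal point sees the ray r / f radians off the axis. A picture is of the moment at which its call begins: read the wrist's pose just before it. camera_params takes no time and is no camera call.
- sign_off(): hands the job in; it is judged then, once.
The state is a dict: "clock": time; "joints": joint angles; "dq": joint speeds; "joint_efforts": joint torques, N m; "position": TCP position; "ee_rot": TCP orientation; "force": force on the tool from outside, world axes, zero at the start; "ft_torque": the same for the moment, N m; "width": opening from 0.0 (shut) to 1.0 (fully open); "gripper_force": force on a finger pad.
Only numpy, scipy, OpenCV 4.12 (cv2) and the standard library are available. Lean on these libraries where they do the work, as an engineer would, in place of code of your own. Each camera call takes 0.05 s, during which the arm holds its last target. There are 200 camera calls.

## Working session

There is one attempt and no reset: what is moved stays moved. The work goes in short steps, Python scripts to look and compute and a shell command to move; the robot and the scene stay as the last step left them, time stands still between calls to the robot, and variables do not carry over. Pictures are saved under pics/ and viewed, at most 14 in all, crops included, and the job is handed in when it is done.

```bash
mkdir -p pics; ls; python3 - <<'E'
from cell import *
import cv2
for n in ("top","scene"):
    im=get_image(n); cv2.imwrite(f"pics/{n}0.png",cv2.resize(im[:,:,::-1],(800,600),interpolation=cv2.INTER_CUBIC))
    print(camera_params(n))
print(camera_params("wrist")); print(observe())
E
```

```text
pics
{'intrinsics': array([[457.84973505,   0.        , 279.67402126],
       [  0.        , 457.84973505, 203.13322189],
       [  0.        ,   0.        ,   1.        ]]), 'eye': array([ 0.37931254, -0.12536985,  1.35654791]), 'rotation': array([-2.17328126,  2.15814619, -0.10475906])}
{'intrinsics': array([[523.06925207,   0.        , 279.41319242],
       [  0.        , 523.06925207, 207.17959564],
       [  0.        ,   0.        ,   1.        ]]), 'eye': array([1.41263564, 0.16724617, 1.29782508]), 'rotation': array([-1.51661546, -2.14498445,  0.75363   ])}
{'intrinsics': array([[325.1922621 ,   0.        , 281.37414852],
       [  0.        , 325.1922621 , 214.90479793],
       [  0.        ,   0.        ,   1.        ]]), 'T_tool_cam': array([[-2.90320601e-05, -9.50270081e-01, -3.11426994e-01,
         8.54370165e-02],
       [ 9.99999989e-01,  1.68694128e-05, -1.44697020e-04,
        -7.24005576e-04],
       [ 1.42754840e-04, -3.11426995e-01,  9.50270070e-01,
        -1.46364102e-01],
       [ 0.00000000e+00,  0.00000000e+00,  0.00000000e+00,
         1.00000000e+00]])}
{'clock': 0.1, 'joints': array([-1.26761969,  0.43513633,  0.02496374,  1.57397352, -0.01160301,
        1.13397985, -0.07513542]), 'dq': array([ 0.00093481, -0.00231894,  0.00011854, -0.00252224,  0.00018959,
       -0.00232612,  0.00016695]), 'joint_efforts': array([ 3.30905990e-03, -6.69126892e+01,  9.87751409e-01, -3.15149868e+01,
       -6.06679218e-02,  3.73265496e-02,  4.19761591e-05]), 'position': array([0.24658156, 0.57384488, 0.23704646]), 'ee_rot': array([-6.33145714e-01, -3.07696918e+00,  2.10936470e-03]), 'force': array([ 0.27760126,  0.18555994, -0.58471194]), 'ft_torque': array([ 0.00835489, -0.03278224, -0.01449898]), 'gripper_force': 0.0, 'width': 1.0023200430103225}
```

View pics/top0.png

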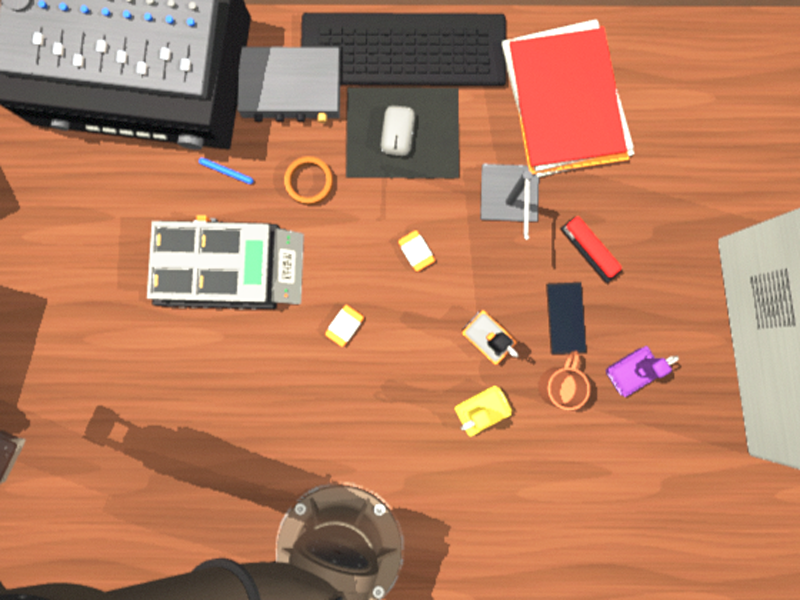

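View pics/scene0.png

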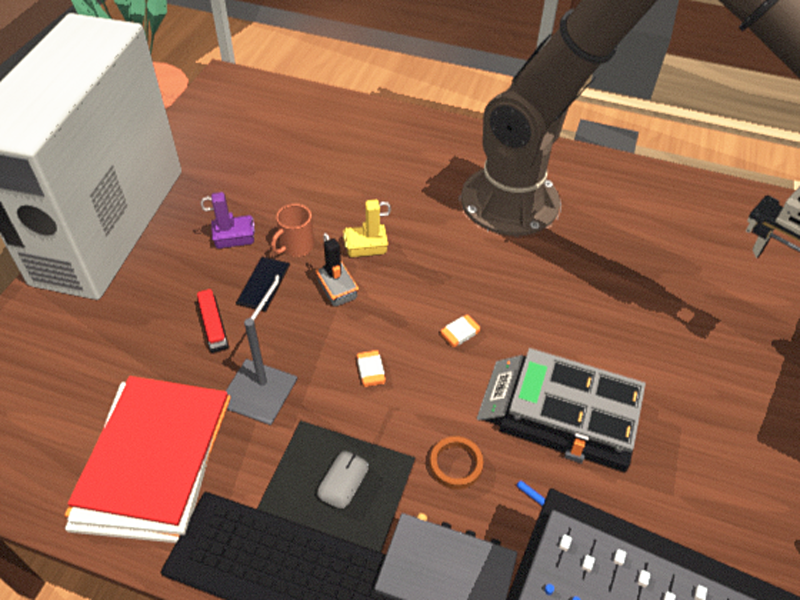

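The top view shows the dock at (225,263) with empty bays. Its catch is towards the image top and its front panel is on the right. Two drives lie at (345,326) and (417,250). The grey scanner is at (490,338), with a purple and a yellow look-alike nearby, and the hook is at (510,190) with its prong pointing towards the image bottom. I'll crop closer.

```bash
python3 - <<'E'
from cell import *
import cv2,numpy as np
im=get_image("top")[:,:,::-1].copy()
cv2.imwrite("pics/top_raw.png",im)
a=im[145:225,95:220]; cv2.imwrite("pics/dock.png",cv2.resize(a,None,fx=6,fy=6,interpolation=cv2.INTER_CUBIC))
a=im[105:265,220:400]; cv2.imwrite("pics/mid.png",cv2.resize(a,None,fx=3.7,fy=3.7,interpolation=cv2.INTER_CUBIC))
E
```

```text
(no output)
```

View pics/dock.png

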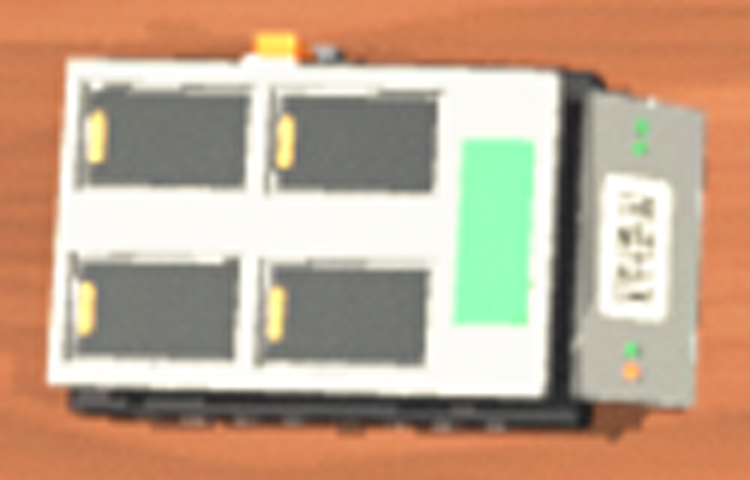

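View pics/mid.png

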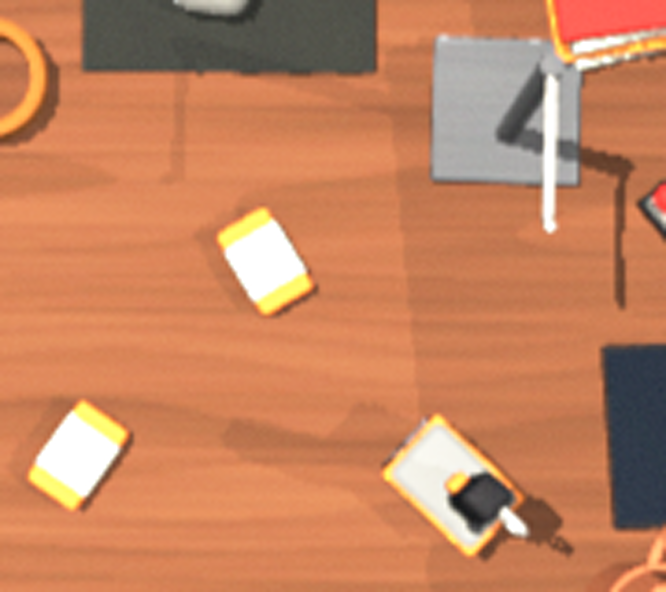

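Dock crop: deck corners at (68,60), (560,68), (548,397) and (50,385), green pad roughly at (495,232), label at (635,247). Mid crop: the drives' corners, the scanner head (437,415)/(385,473)/(473,555)/(523,500) with the loop at lower right, and the prong from (550,70) to (549,230).

```bash
cat > h.py <<'E'
import numpy as np, cv2
from scipy.spatial.transform import Rotation as R
from cell import *
def rot(x): 
    x=np.array(x); return R.from_rotvec(x).as_matrix() if x.shape==(3,) else x
def pix2w(name,pts,z):
    c=camera_params(name); K=c["intrinsics"]; M=rot(c["rotation"]); e=c["eye"]
    p=np.c_[np.array(pts,float),np.ones(len(pts))]@np.linalg.inv(K).T@M.T
    return e+p*((z-e[2])/p[:,2])[:,None]
def rect(P):
    P=P[:,:2]; c=P.mean(0); s=[np.linalg.norm(P[i]-P[(i+1)%4]) for i in range(4)]
    s0=(s[0]+s[2])/2;s1=(s[1]+s[3])/2
    d=(P[1]-P[0]+P[2]-P[3]) if s0>s1 else (P[2]-P[1]+P[3]-P[0])
    return c.round(4),np.degrees(np.arctan2(d[1],d[0])).round(1),round(s0*1e3,1),round(s1*1e3,1)
E
python3 - <<'E'
from h import *
D=lambda p:np.array(p)/6+[95,145]
M=lambda p:np.array(p)/3.7+[220,105]
t="top"
print("deck",rect(pix2w(t,D([(68,60),(560,68),(548,397),(50,385)]),.075)))
print("pad",rect(pix2w(t,D([(462,138),(535,140),(528,325),(454,322)]),.075)))
print("bays",pix2w(t,D([(165,137),(353,140),(153,307),(343,312)]),.072)[:,:2].round(4))
print("label",rect(pix2w(t,D([(607,172),(672,182),(666,320),(598,312)]),.03)))
print("A",rect(pix2w(t,M([(218,238),(267,208),(315,288),(268,315)]),.018)))
print("B",rect(pix2w(t,M([(82,402),(131,435),(80,510),(30,476)]),.018)))
print("scan",rect(pix2w(t,M([(437,415),(385,473),(473,555),(523,500)]),.044)))
print("scan40",rect(pix2w(t,M([(437,415),(385,473),(473,555),(523,500)]),.03)))
print("handle top, loop",pix2w(t,M([(483,498),(512,522)]),.135).round(4))
print("plate",rect(pix2w(t,M([(432,37),(580,42),(580,186),(432,182)]),.01)))
print("prong",pix2w(t,M([(551,68),(549.5,230)]),.205).round(4), "foot",pix2w(t,M([(505,135)]),.01).round(4))
o=observe(); print(R.from_rotvec(o["ee_rot"]).as_matrix().round(3))
E
```

```text
deck (array([0.567 , 0.2618]), np.float64(-90.8), np.float64(234.2), np.float64(155.9))
pad (array([0.5654, 0.1727]), np.float64(179.4), np.float64(34.8), np.float64(87.9))
bays [[0.6099 0.3315]
 [0.609  0.242 ]
 [0.5286 0.3337]
 [0.5268 0.2438]]
label (array([0.5648, 0.114 ]), np.float64(178.4), np.float64(32.9), np.float64(68.5))
A (array([ 0.5987, -0.153 ]), np.float64(-148.0), np.float64(44.8), np.float64(74.5))
B (array([ 0.4431, -0.0065]), np.float64(146.1), np.float64(47.4), np.float64(71.3))
scan (array([ 0.4207, -0.298 ]), np.float64(-133.8), np.float64(59.1), np.float64(92.4))
scan40 (array([ 0.4212, -0.2998]), np.float64(-133.8), np.float64(59.8), np.float64(93.4))
handle top, loop [[ 0.4091 -0.3065  0.135 ]
 [ 0.3921 -0.3271  0.135 ]]
plate (array([ 0.7248, -0.3463]), np.float64(-91.4), np.float64(119.9), np.float64(119.6))
prong [[ 0.7058 -0.3459  0.205 ]
 [ 0.5917 -0.3434  0.205 ]] foot [[ 0.7054 -0.3453  0.01  ]]
[[-0.919  0.395 -0.   ]
 [ 0.395  0.919 -0.001]
 [-0.    -0.001 -1.   ]]
```

```bash
cat >> h.py <<'E'
def plan(p,yaw,n,jaw,tilt=0.,start=None):
    """rows to bring the vertical tool to p with its y axis at yaw (deg); tilt: extra turn about tool y (rad)"""
    o=observe(); P=np.array(o["position"] if start is None else start[0]); M=rot(o["ee_rot"]) if start is None else start[1]
    a=np.radians(yaw); y=np.array([np.cos(a),np.sin(a),0]); z=np.array([0,0,-1.]); G=np.c_[np.cross(y,z),y,z]@R.from_rotvec([0,tilt,0]).as_matrix()
    P0=P.copy(); r=(R.from_matrix(M.T@G).as_rotvec()/n).round(3); out=[]
    for i in range(n):
        d=(M.T@(P0+(np.array(p)-P0)*(i+1)/n-P)).round(3); P=P+M@d; M=M@R.from_rotvec(r).as_matrix()
        out.append([*(d+0.),*(r+0.),jaw])
    for k in range(0,n,10): print(str([float(v) for q in out[k:k+10] for v in q]).replace(" ","").replace("0.0,","0,"))
    print("end",P.round(4),np.abs(np.array(out)[:,:6]).max(0)); return P,M
def wrist_px(pts,z,o):
    """wrist pixels -> world at height z"""
    c=camera_params("wrist"); K=c["intrinsics"]; T=c["T_tool_cam"]; M=rot(o["ee_rot"])
    q=(np.array(pts,float)-K[:2,2])/K[0,0]; th=np.linalg.norm(q,axis=1); 
    v=np.c_[q*(np.sin(th)/np.maximum(th,1e-9))[:,None],np.cos(th)]@T[:3,:3].T@M.T
    e=np.array(o["position"])+M@T[:3,3]
    return e+v*((z-e[2])/v[:,2])[:,None]
def yaw():
    o=observe(); M=rot(o["ee_rot"]); return o["clock"],o["position"].round(4),np.degrees(np.arctan2(M[1,1],M[0,1])).round(2),M[:,2].round(3),o["force"].round(2),round(o["width"],3)
E
python3 -c "
from h import *
plan([.599,-.153,.16],-58,20,.0918)"
```

```text
[-0.031,-0.026,0.004,0,0,0.109,0.0918,-0.033,-0.023,0.004,0,0,0.109,0.0918,-0.035,-0.02,0.004,0,0,0.109,0.0918,-0.038,-0.015,0.004,0,0,0.109,0.0918,-0.039,-0.011,0.003,0,0,0.109,0.0918,-0.039,-0.007,0.004,0,0,0.109,0.0918,-0.041,-0.002,0.004,0,0,0.109,0.0918,-0.04,0.002,0.004,0,0,0.109,0.0918,-0.04,0.006,0.004,0,0,0.109,0.0918,-0.039,0.011,0.004,0,0,0.109,0.0918]
[-0.037,0.015,0.004,0,0,0.109,0.0918,-0.036,0.019,0.004,0,0,0.109,0.0918,-0.034,0.022,0.004,0,0,0.109,0.0918,-0.03,0.026,0.003,0,0,0.109,0.0918,-0.028,0.03,0.004,0,0,0.109,0.0918,-0.025,0.032,0.004,0,0,0.109,0.0918,-0.02,0.035,0.004,0,0,0.109,0.0918,-0.017,0.036,0.004,0,0,0.109,0.0918,-0.013,0.039,0.004,0,0,0.109,0.0918,-0.009,0.039,0.004,0,0,0.109,0.0918]
end [ 0.5987 -0.1531  0.1598] [0.041 0.039 0.004 0.    0.    0.109]
```

```bash
python3 -m pendant '[-0.031,-0.026,0.004,0,0,0.109,0.0918,-0.033,-0.023,0.004,0,0,0.109,0.0918,-0.035,-0.02,0.004,0,0,0.109,0.0918,-0.038,-0.015,0.004,0,0,0.109,0.0918,-0.039,-0.011,0.003,0,0,0.109,0.0918,-0.039,-0.007,0.004,0,0,0.109,0.0918,-0.041,-0.002,0.004,0,0,0.109,0.0918,-0.04,0.002,0.004,0,0,0.109,0.0918,-0.04,0.006,0.004,0,0,0.109,0.0918,-0.039,0.011,0.004,0,0,0.109,0.0918]' 20
python3 -m pendant '[-0.037,0.015,0.004,0,0,0.109,0.0918,-0.036,0.019,0.004,0,0,0.109,0.0918,-0.034,0.022,0.004,0,0,0.109,0.0918,-0.03,0.026,0.003,0,0,0.109,0.0918,-0.028,0.03,0.004,0,0,0.109,0.0918,-0.025,0.032,0.004,0,0,0.109,0.0918,-0.02,0.035,0.004,0,0,0.109,0.0918,-0.017,0.036,0.004,0,0,0.109,0.0918,-0.013,0.039,0.004,0,0,0.109,0.0918,-0.009,0.039,0.004,0,0,0.109,0.0918]'
python3 -m pendant '[0,0,0,0,0,0,0.0918,0,0,0,0,0,0,0.0918]'
python3 - <<'E'
from h import *
o=observe(); im=get_image("wrist"); cv2.imwrite("pics/w1.png",im[:,:,::-1]); print(yaw())
E
```

```text
clock: 1.4
position: [0.4234, 0.2094, 0.1986]
ee_rot: [-2.141, -2.299, -0.0]
force: [0.5, 1.0, -0.6]
width: 0.996
gripper_force: 0.0
clock: 2.65
position: [0.5993, -0.1537, 0.1593]
ee_rot: [-3.022, -0.857, 0.0]
force: [0.0, -0.2, 0.0]
width: 0.997
gripper_force: 0.0
clock: 2.9
position: [0.5985, -0.1521, 0.1593]
ee_rot: [-3.02, -0.863, 0.001]
force: [-0.9, -0.3, -0.1]
width: 1.0
gripper_force: 0.0
(2.95, array([ 0.5985, -0.1515,  0.1594]), np.float64(-58.05), array([-0.001,  0.001, -1.   ]), array([-0.17,  0.58, -0.11]), 1.0)
```

View pics/w1.png

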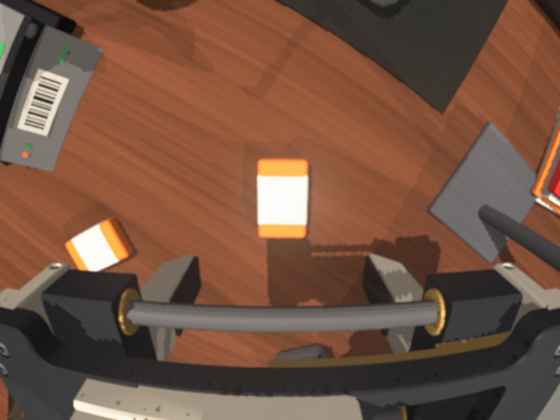

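The wrist view shows drive A upright in the image, spanning about (257,160) to (308,238), and already aligned with the jaws.

```bash
python3 - <<'E'
from h import *
o=observe()
print(rect(wrist_px([(258,159),(308,160),(306,238),(258,237)],.018,o)))
plan([.5987,-.153,.019],-58,4,.0918)
E
```

```text
(array([ 0.6027, -0.1499]), np.float64(-148.7), np.float64(45.3), np.float64(74.8))
[0,0,0.035,0,0,0,0.0918,0,0.001,0.035,0,0,0,0.0918,0,0,0.035,0,0,0,0.0918,-0.001,0.001,0.035,0,0,0,0.0918]
end [ 0.5987 -0.1536  0.0194] [0.001 0.001 0.035 0.    0.    0.   ]
```

```bash
python3 -m pendant '[0.001,0,0.035,0,0,0,0.0918,0.001,0,0.035,0,0,0,0.0918,0.001,0,0.035,0,0,0,0.0918,0,0,0.035,0,0,0,0.0918,0,0,0,0,0,0,0.0918,0,0,0,0,0,0,0.03,0,0,0,0,0,0,0.03,0,0,0,0,0,0,0.03,0,0,0,0,0,0,0.03,0,0,0,0,0,0,0.03]' 25
python3 -m pendant '[0,0,0,0,0,0,0.03,0,0,-0.01,0,0,0,0.03,0,0,-0.03,0,0,0,0.03,0,0,-0.05,0,0,0,0.03,0,0,-0.05,0,0,0,0.03,0,0,0,0,0,0,0.03]'
python3 - <<'E'
from h import *
print(yaw())
plan([.609,.242,.19],-1,10,.03)
E
```

```text
clock: 4.2
position: [0.6014, -0.1511, 0.0199]
ee_rot: [-3.021, -0.862, -0.0]
force: [-1.1, 1.1, 0.1]
width: 0.505
gripper_force: 1.1
clock: 4.95
position: [0.6036, -0.1524, 0.1643]
ee_rot: [3.018, 0.86, 0.01]
force: [0.1, -0.7, -1.2]
width: 0.505
gripper_force: 25.0
(4.95, array([ 0.6036, -0.1524,  0.1643]), np.float64(-58.19), array([ 0.007, -0.001, -1.   ]), array([ 0.12, -0.72, -1.24]), 0.505)
[0.021,-0.033,-0.003,0.001,0,-0.1,0.03,0.025,-0.031,-0.002,0.001,0,-0.1,0.03,0.027,-0.028,-0.003,0.001,0,-0.1,0.03,0.03,-0.026,-0.002,0.001,0,-0.1,0.03,0.033,-0.022,-0.003,0.001,0,-0.1,0.03,0.035,-0.019,-0.002,0.001,0,-0.1,0.03,0.036,-0.016,-0.003,0.001,0,-0.1,0.03,0.037,-0.011,-0.002,0.001,0,-0.1,0.03,0.039,-0.008,-0.003,0.001,0,-0.1,0.03,0.039,-0.004,-0.002,0.001,0,-0.1,0.03]
end [0.6092 0.2416 0.1899] [0.039 0.033 0.003 0.001 0.    0.1  ]
```

```bash
python3 -m pendant '[0.021,-0.033,-0.003,0,0,-0.1,0.03,0.025,-0.031,-0.002,0,0,-0.1,0.03,0.027,-0.028,-0.003,0,0,-0.1,0.03,0.03,-0.026,-0.002,0,0,-0.1,0.03,0.033,-0.022,-0.003,0,0,-0.1,0.03,0.035,-0.019,-0.002,0,0,-0.1,0.03,0.036,-0.016,-0.003,0,0,-0.1,0.03,0.037,-0.011,-0.002,0,0,-0.1,0.03,0.039,-0.008,-0.003,0,0,-0.1,0.03,0.039,-0.004,-0.002,0,0,-0.1,0.03]'
python3 -m pendant '[0,0,0,0,0,0,0.03,0,0,0,0,0,0,0.03,0,0,0,0,0,0,0.03]'
python3 - <<'E'
from h import *
print(yaw()); im=get_image("wrist"); cv2.imwrite("pics/w2.png",cv2.resize(im[:,:,::-1],(784,588),interpolation=cv2.INTER_CUBIC))
E
```

```text
clock: 6.2
position: [0.6068, 0.2452, 0.1847]
ee_rot: [-2.232, -2.211, 0.0]
force: [0.4, 0.2, -1.1]
width: 0.496
gripper_force: 25.0
clock: 6.58
position: [0.6071, 0.2416, 0.1847]
ee_rot: [2.239, 2.203, -0.001]
force: [0.7, 0.1, -1.3]
width: 0.501
gripper_force: 25.0
(6.575, array([0.6071, 0.2416, 0.1847]), np.float64(-0.95), array([-0.   , -0.001, -1.   ]), array([ 0.73,  0.06, -1.27]), 0.501)
```

View pics/w2.png

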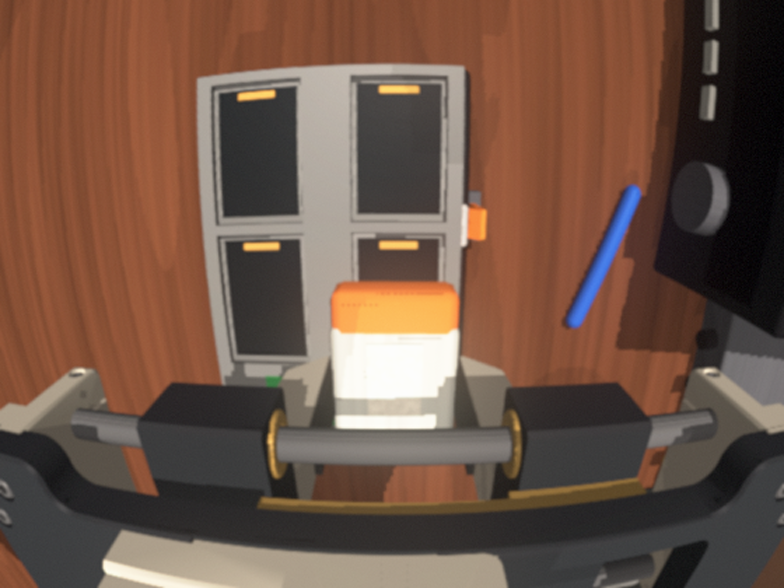

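The wrist view shows the far bays, with the far right recess at (357,80) to (444,215) and the left near one at (221,237) to (309,357). The held drive's front edge is at about row 284, columns 335 to 458.

```bash
python3 - <<'E'
from h import *
o=observe(); s=lambda p:np.array(p)/1.4
print("farR",rect(wrist_px(s([(355,79),(445,79),(445,216),(355,216)]),.074,o)))
print("farL",rect(wrist_px(s([(215,86),(299,80),(302,216),(219,222)]),.074,o)))
print("nearL",rect(wrist_px(s([(221,237),(303,235),(309,358),(230,361)]),.074,o)))
print("drive front top",wrist_px(s([(335,290),(458,290),(396,284)]),.183,o).round(4))
print("deck far corners",wrist_px(s([(197,78),(466,67)]),.075,o).round(4))
E
```

```text
farR (array([0.6113, 0.3316]), np.float64(-90.9), np.float64(50.4), np.float64(78.2))
farL (array([0.5295, 0.3335]), np.float64(-91.1), np.float64(51.1), np.float64(80.0))
nearL (array([0.5271, 0.2434]), np.float64(-92.6), np.float64(52.5), np.float64(80.0))
drive front top [[0.5869 0.2818 0.183 ]
 [0.629  0.2811 0.183 ]
 [0.6078 0.2836 0.183 ]]
deck far corners [[0.4938 0.3809 0.075 ]
 [0.6485 0.3776 0.075 ]]
```

```bash
python3 -m pendant '[-0.0015,0.0025,0.03,0,0,0,0.03,0,0,0.03,0,0,0,0.03,0,0,0.02,0,0,0,0.03,0,0,0.008,0,0,0,0.03,0,0,0.004,0,0,0,0.03,0,0,0,0,0,0,0.03,0,0,0.003,0,0,0,0.03,0,0,0,0,0,0,0.03]'
python3 -c "
from h import *
print(yaw())"
```

```text
clock: 7.62
position: [0.6095, 0.2414, 0.09]
ee_rot: [2.238, 2.205, 0.001]
force: [-0.4, -0.1, -1.6]
width: 0.5
gripper_force: 25.0
(7.625, array([0.6095, 0.2414, 0.09  ]), np.float64(-0.86), array([ 0.,  0., -1.]), array([-0.39, -0.07, -1.59]), 0.5)
```

```bash
python3 -m pendant '[-0.001,0,0.003,0,0,0,0.03,0,0,0,0,0,0,0.03]'; python3 -m pendant '[0,0,0.003,0,0,0,0.03,0,0,0,0,0,0,0.03]'
```

```text
clock: 7.88
position: [0.6096, 0.241, 0.087]
ee_rot: [-2.238, -2.205, -0.002]
force: [-0.6, 1.7, 2.2]
width: 0.498
gripper_force: 25.0
clock: 8.12
position: [0.6096, 0.2409, 0.0838]
ee_rot: [-2.238, -2.205, -0.001]
force: [-1.3, 3.5, 3.6]
width: 0.497
gripper_force: 25.0
```

```bash
python3 -m pendant '[0.003,0,-0.001,0,0,0,0.03,0,0,0,0,0,0,0.03]'; python3 -m pendant '[0,0,0,0,0,0,0.064,0,0,0,0,0,0,0.064,0,0,0,0,0,0,0.064,0,0,-0.03,0,0,0,0.064,0,0,-0.05,0,0,0,0.064,-0.05,0,-0.03,0,0,0,0.064,-0.03,0,0,0,0,0,0.064,0,0,0,0,0,0,0.064]'
python3 - <<'E'
from h import *
print(yaw()); im=get_image("wrist"); cv2.imwrite("pics/w3.png",cv2.resize(im[:,:,::-1],(784,588),interpolation=cv2.INTER_CUBIC))
E
```

```text
clock: 8.38
position: [0.6096, 0.2423, 0.0848]
ee_rot: [2.238, 2.203, -0.001]
force: [1.4, -3.7, 3.6]
width: 0.496
gripper_force: 25.0
clock: 9.38
position: [0.6087, 0.1599, 0.1954]
ee_rot: [2.242, 2.198, 0.0]
force: [0.5, -0.2, -0.1]
width: 0.696
gripper_force: 0.0
(9.375, array([0.6087, 0.1599, 0.1954]), np.float64(-1.13), array([ 0.001, -0.001, -1.   ]), array([ 0.52, -0.2 , -0.15]), 0.696)
```

View pics/w3.png

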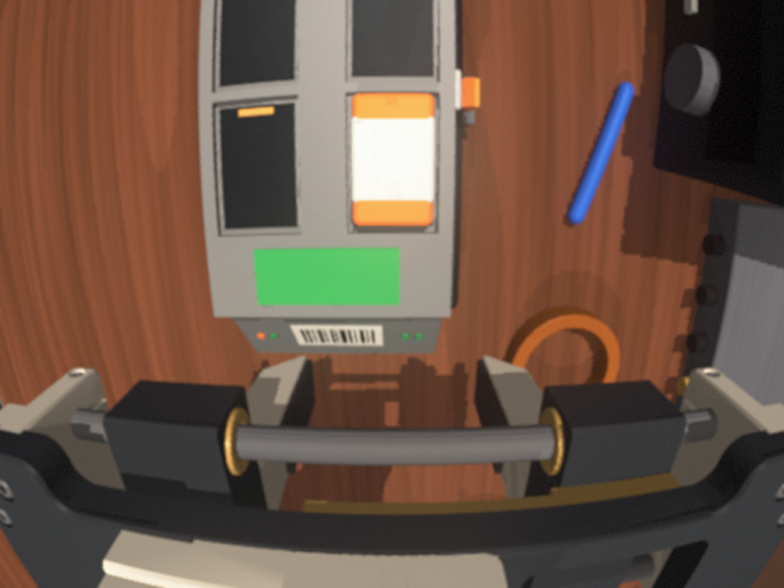

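Drive A lies squarely in the near right bay at (393,160). The pad spans (256,249) to (400,304). Next is drive B.

```bash
python3 - <<'E'
from h import *
o=observe(); s=lambda p:np.array(p)/1.4
print("pad",rect(wrist_px(s([(255,249),(399,248),(400,304),(258,305)]),.073,o)))
print("nearL",rect(wrist_px(s([(219,105),(297,101),(297,228),(223,232)]),.072,o)))
print("driveA",rect(wrist_px(s([(352,94),(435,94),(433,226),(353,226)]),.086,o)))
plan([.443,-.0065,.16],56,10,.0918)
E
```

```text
pad (array([0.5662, 0.1753]), np.float64(-0.9), np.float64(90.0), np.float64(36.0))
nearL (array([0.5269, 0.2449]), np.float64(-92.1), np.float64(48.8), np.float64(78.1))
driveA (array([0.6086, 0.2452]), np.float64(-91.2), np.float64(45.4), np.float64(74.7))
[-0.017,-0.016,0.003,0,0,-0.099,0.0918,-0.016,-0.018,0.004,0,0,-0.099,0.0918,-0.013,-0.019,0.003,0,0,-0.099,0.0918,-0.012,-0.021,0.004,0,0,-0.099,0.0918,-0.009,-0.022,0.003,0,0,-0.099,0.0918,-0.008,-0.022,0.004,0,0,-0.099,0.0918,-0.005,-0.023,0.003,0,0,-0.099,0.0918,-0.003,-0.024,0.004,0,0,-0.099,0.0918,0,-0.023,0.003,0,0,-0.099,0.0918,0.001,-0.024,0.004,0,0,-0.099,0.0918]
end [ 0.4432 -0.0069  0.1598] [0.017 0.024 0.004 0.    0.    0.099]
```

```bash
python3 -m pendant '[-0.017,-0.016,0.003,0,0,-0.099,0.0918,-0.016,-0.018,0.004,0,0,-0.099,0.0918,-0.013,-0.019,0.003,0,0,-0.099,0.0918,-0.012,-0.021,0.004,0,0,-0.099,0.0918,-0.009,-0.022,0.003,0,0,-0.099,0.0918,-0.008,-0.022,0.004,0,0,-0.099,0.0918,-0.005,-0.023,0.003,0,0,-0.099,0.0918,-0.003,-0.024,0.004,0,0,-0.099,0.0918,0,-0.023,0.003,0,0,-0.099,0.0918,0.001,-0.024,0.004,0,0,-0.099,0.0918]'
python3 -m pendant '[0,0,0,0,0,0,0.0918,0,0,0,0,0,0,0.0918]'
python3 - <<'E'
from h import *
print(yaw()); im=get_image("wrist"); cv2.imwrite("pics/w4.png",im[:,:,::-1])
E
```

```text
clock: 10.68
position: [0.4432, -0.0053, 0.1594]
ee_rot: [-0.914, -3.005, -0.001]
force: [-0.5, -0.7, 0.3]
width: 0.999
gripper_force: 0.0
clock: 10.92
position: [0.4443, -0.0051, 0.1598]
ee_rot: [0.922, 3.003, 0.001]
force: [0.8, -0.3, 0.1]
width: 0.999
gripper_force: 0.0
(10.925, array([ 0.4443, -0.0051,  0.1598]), np.float64(55.85), array([ 0.001,  0.001, -1.   ]), array([ 0.83, -0.26,  0.06]), 0.999)
```

View pics/w4.png

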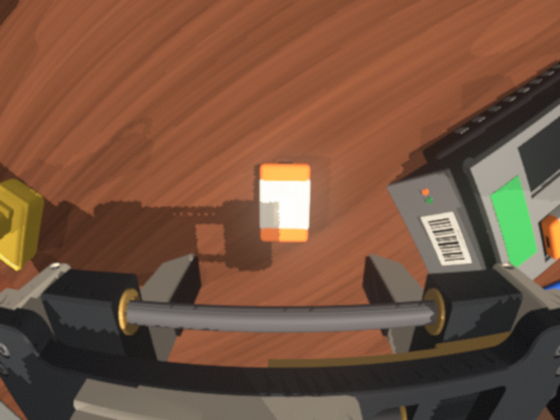

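Drive B spans (260,164) to (310,242) and is aligned.

```bash
python3 - <<'E'
from h import *
o=observe()
W=wrist_px([(260,164),(310,164),(308,242),(261,241)],.018,o)
print(rect(W)); print(((W.mean(0)-o["position"])@rot(o["ee_rot"])).round(4))
E
```

```text
(array([ 0.4447, -0.0024]), np.float64(-34.3), np.float64(45.0), np.float64(74.9))
[0.0014 0.0023 0.1418]
```

```bash
python3 -m pendant '[0.001,0.002,0.035,0,0,0,0.0918,0.001,0,0.035,0,0,0,0.0918,0,0,0.035,0,0,0,0.0918,0,0,0.035,0,0,0,0.0918,0,0,0,0,0,0,0.0918,0,0,0,0,0,0,0.03,0,0,0,0,0,0,0.03,0,0,0,0,0,0,0.03,0,0,0,0,0,0,0.03,0,0,0,0,0,0,0.03]' 25
python3 -m pendant '[0,0,0,0,0,0,0.03,0,0,-0.01,0,0,0,0.03,0,0,-0.03,0,0,0,0.03,0,0,-0.05,0,0,0,0.03,0,0,-0.05,0,0,0,0.03,0,0,0,0,0,0,0.03]'
python3 - <<'E'
from h import *
print(yaw())
plan([.5275,.243,.18],-1,10,.03)
E
```

```text
clock: 12.22
position: [0.4431, -0.0035, 0.02]
ee_rot: [0.922, 3.003, 0.001]
force: [0.5, 0.6, 1.3]
width: 0.505
gripper_force: 0.5
clock: 12.98
position: [0.4449, -0.0036, 0.1634]
ee_rot: [0.921, 2.997, 0.005]
force: [0.7, 0.5, -1.6]
width: 0.497
gripper_force: 25.0
(12.975, array([ 0.4449, -0.0036,  0.1634]), np.float64(55.84), array([ 0.007,  0.001, -1.   ]), array([ 0.74,  0.5 , -1.6 ]), 0.497)
[0.007,0.025,-0.002,0.001,0,0.099,0.03,0.009,0.024,-0.001,0.001,0,0.099,0.03,0.012,0.023,-0.002,0.001,0,0.099,0.03,0.014,0.022,-0.001,0.001,0,0.099,0.03,0.016,0.021,-0.002,0.001,0,0.099,0.03,0.018,0.018,-0.002,0.001,0,0.099,0.03,0.02,0.017,-0.002,0.001,0,0.099,0.03,0.022,0.015,-0.001,0.001,0,0.099,0.03,0.022,0.012,-0.002,0.001,0,0.099,0.03,0.024,0.011,-0.002,0.001,0,0.099,0.03]
end [0.5278 0.2427 0.1803] [0.024 0.025 0.002 0.001 0.    0.099]
```

```bash
python3 -m pendant '[0.007,0.025,-0.002,0,0,0.099,0.03,0.009,0.024,-0.001,0,0,0.099,0.03,0.012,0.023,-0.002,0,0,0.099,0.03,0.014,0.022,-0.001,0,0,0.099,0.03,0.016,0.021,-0.002,0,0,0.099,0.03,0.018,0.018,-0.002,0,0,0.099,0.03,0.02,0.017,-0.002,0,0,0.099,0.03,0.022,0.015,-0.001,0,0,0.099,0.03,0.022,0.012,-0.002,0,0,0.099,0.03,0.024,0.011,-0.002,0,0,0.099,0.03]'
python3 -m pendant '[0,0,0,0,0,0,0.03,0,0,0,0,0,0,0.03,0,0,0,0,0,0,0.03]'
python3 - <<'E'
from h import *
print(yaw()); im=get_image("wrist"); cv2.imwrite("pics/w5.png",cv2.resize(im[:,:,::-1],(784,588),interpolation=cv2.INTER_CUBIC))
E
```

```text
clock: 14.22
position: [0.5252, 0.2429, 0.1758]
ee_rot: [-2.242, -2.2, 0.003]
force: [-0.7, 0.2, -1.1]
width: 0.496
gripper_force: 25.0
clock: 14.6
position: [0.5255, 0.2413, 0.1765]
ee_rot: [-2.239, -2.204, 0.002]
force: [-1.1, -0.9, -1.2]
width: 0.498
gripper_force: 25.0
(14.6, array([0.5255, 0.2413, 0.1765]), np.float64(-0.9), array([-0.001, -0.001, -1.   ]), array([-1.08, -0.87, -1.16]), 0.498)
```

View pics/w5.png

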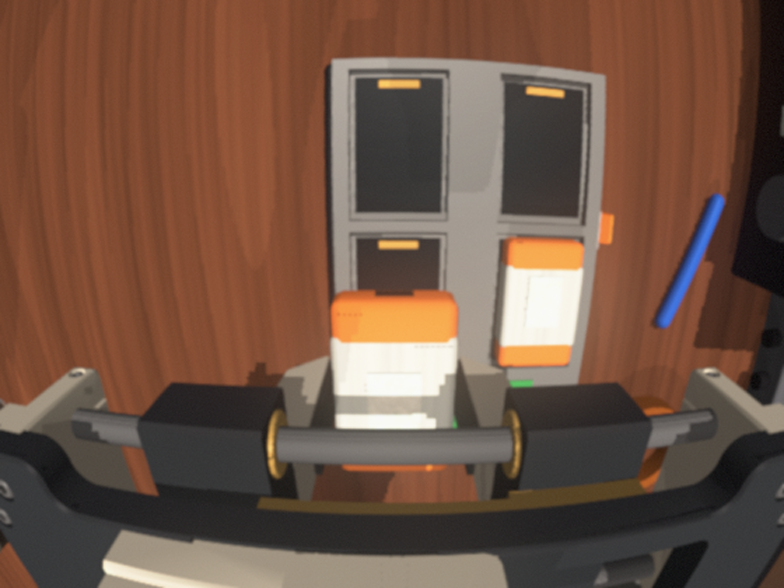

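The far left bay is at (352,78) to (446,214). Drive B is held straight, about 2 mm short and 2.5 mm left of its bay's axis.

```bash
python3 -m pendant '[0.002,0.0025,0.03,0,0,0,0.03,0,0,0.03,0,0,0,0.03,0,0,0.02,0,0,0,0.03,0,0,0.004,0,0,0,0.03,0,0,0,0,0,0,0.03]'
python3 -m pendant '[0,0,0.003,0,0,0,0.03,0,0,0.001,0,0,0,0.03,0,0,0,0,0,0,0.03]'
python3 -m pendant '[0,0,0.002,0,0,0,0.03,0,0,0,0,0,0,0.03]'
```

```text
clock: 15.28
position: [0.5286, 0.2443, 0.0932]
ee_rot: [2.238, 2.204, 0.001]
force: [0.2, -0.4, -1.0]
width: 0.497
gripper_force: 25.0
clock: 15.65
position: [0.5289, 0.2448, 0.0893]
ee_rot: [2.238, 2.204, 0.002]
force: [1.2, -0.2, 1.3]
width: 0.498
gripper_force: 25.0
clock: 15.9
position: [0.5287, 0.2448, 0.0869]
ee_rot: [2.238, 2.204, 0.001]
force: [1.9, -0.2, 0.7]
width: 0.493
gripper_force: 25.0
```

```bash
python3 -m pendant '[-0.001,0.001,0.002,0,0,0,0.03,0,0,0,0,0,0,0.03]'; python3 -m pendant '[0,0,0,0,0,0,0.064,0,0,0,0,0,0,0.064,0,0,0,0,0,0,0.064,0,0,-0.03,0,0,0,0.064,0,0,-0.05,0,0,0,0.064,-0.04,0.02,-0.03,0,0,0,0.064,-0.034,0.019,0,0,0,0,0.064,0,0,0,0,0,0,0.0,0,0,0,0,0,0,0.0,0,0,0,0,0,0,0.0]'
python3 - <<'E'
from h import *
print(yaw()); im=get_image("wrist"); cv2.imwrite("pics/w6.png",im[:,:,::-1])
im=get_image("scene"); cv2.imwrite("pics/s1.png",cv2.resize(im[:,:,::-1],(800,600)))
E
```

```text
clock: 16.15
position: [0.5291, 0.2439, 0.0846]
ee_rot: [-2.237, -2.205, 0.0]
force: [-1.4, 2.0, 2.4]
width: 0.495
gripper_force: 25.0
clock: 17.4
position: [0.5665, 0.1702, 0.1943]
ee_rot: [-2.236, -2.206, 0.001]
force: [-0.2, 0.6, 0.4]
width: 0.42
gripper_force: 0.0
(17.4, array([0.5665, 0.1702, 0.1943]), np.float64(-0.76), array([-0.001,  0.   , -1.   ]), array([-0.18,  0.6 ,  0.37]), 0.42)
```

View pics/w6.png

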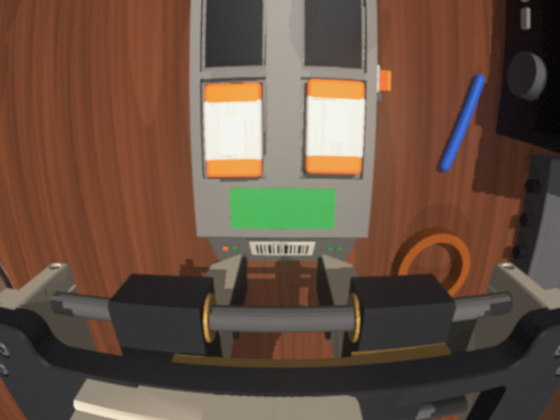

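View pics/s1.png

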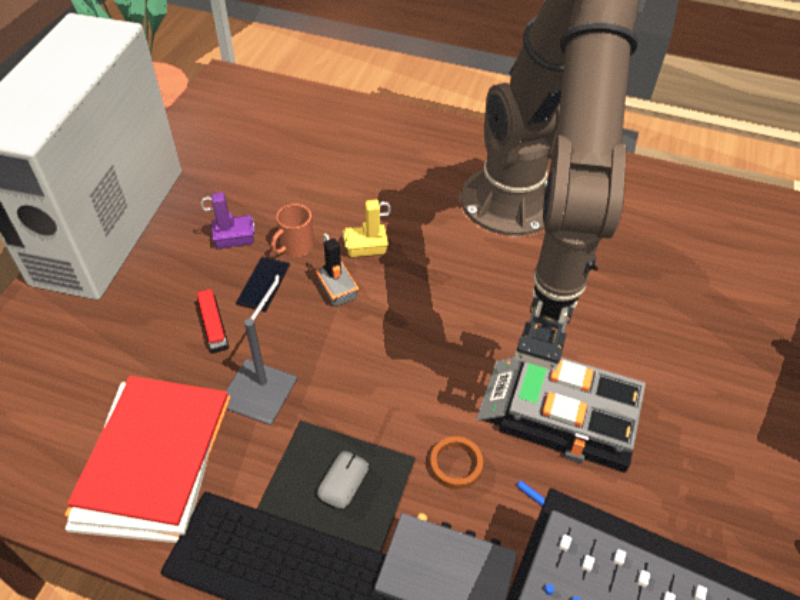

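Both drives are seated in the near bays, and the scene view shows no other cartridges. I'll check drive B against its bay numerically, then press the pad.

```bash
python3 - <<'E'
from h import *
o=observe()
print("B",rect(wrist_px([(204,84),(262,84),(262,176),(206,177)],.085,o)),"A",rect(wrist_px([(307,80),(364,81),(361,173),(306,173)],.085,o)),"pad",rect(wrist_px([(230,188),(335,188),(335,229),(230,229)],.07,o)))
E
python3 -m pendant '[0.002,0,0.04,0,0,0,0,0,0,0.04,0,0,0,0,0,0,0.025,0,0,0,0,0,0,0.01,0,0,0,0,0,0,0,0,0,0,0]' 30
python3 -m pendant '[0,0,0.005,0,0,0,0,0,0,0.005,0,0,0,0,0,0,0.004,0,0,0,0,0,0,0.004,0,0,0,0,0,0,0,0,0,0,0]'
```

```text
B (array([0.5287, 0.2409]), np.float64(-91.4), np.float64(45.8), np.float64(74.2)) A (array([0.6091, 0.2428]), np.float64(-90.8), np.float64(45.1), np.float64(74.3)) pad (array([0.5669, 0.1713]), np.float64(-0.8), np.float64(92.4), np.float64(37.8))
clock: 18.12
position: [0.5667, 0.1713, 0.0797]
ee_rot: [-2.237, -2.205, 0.002]
force: [-2.4, -0.0, 3.6]
width: 0.005
gripper_force: 1.6
clock: 18.75
position: [0.5677, 0.1714, 0.0631]
ee_rot: [2.238, 2.205, 0.003]
force: [-4.8, -0.1, 10.3]
width: 0.004
gripper_force: 5.1
```

```bash
python3 -m pendant '[0,0,0.002,0,0,0,0,0,0,0.002,0,0,0,0,0,0,0,0,0,0,0,0,0,0,0,0,0,0,0,0,0,0,0,0,0]'; python3 -m pendant '[0,0,0.002,0,0,0,0,0,0,0,0,0,0,0,0,0,0,0,0,0,0,0,0,0,0,0,0,0,0,0,0,0,0,0,0,0,0,0,0,0,0,0]';python3 -m pendant '[0,0,-0.003,0,0,0,0,0,0,-0.003,0,0,0,0,0,0,-0.004,0,0,0,0,0,0,-0.004,0,0,0,0,0,0,0,0,0,0,0]'
```

```text
clock: 19.38
position: [0.5678, 0.1714, 0.0618]
ee_rot: [-2.238, -2.204, -0.005]
force: [-14.5, -2.7, 39.2]
width: 0.006
gripper_force: 19.8
clock: 20.12
position: [0.5679, 0.1714, 0.0615]
ee_rot: [-2.238, -2.204, -0.007]
force: [-21.5, -3.9, 60.4]
width: 0.003
gripper_force: 29.9
clock: 20.75
position: [0.5678, 0.1711, 0.0702]
ee_rot: [2.238, 2.204, 0.002]
force: [-1.4, -0.1, -0.7]
width: 0.006
gripper_force: 0.0
```

```bash
python3 - <<'E'
from h import *
print(yaw())
S=plan([.568,.171,.25],-.8,3,.0)
plan([.405,-.314,.25],-43.8,10,.0918,start=S)
E
```

```text
(20.75, array([0.5678, 0.1711, 0.0702]), np.float64(-0.86), array([ 0.001,  0.   , -1.   ]), array([-1.37, -0.05, -0.7 ]), 0.006)
[0,0,-0.06,0,0,0,0,0,0,-0.06,0,0,0,0,0,0,-0.06,0,0,0,0.0]
end [0.5675 0.171  0.2502] [0.   0.   0.06 0.   0.   0.  ]
[-0.049,-0.016,0,0,0,0.075,0.0918,-0.049,-0.011,0,0,0,0.075,0.0918,-0.051,-0.008,0,0,0,0.075,0.0918,-0.051,-0.005,0,0,0,0.075,0.0918,-0.051,0,0,0,0,0.075,0.0918,-0.051,0.003,0,0,0,0.075,0.0918,-0.051,0.008,0,0,0,0.075,0.0918,-0.05,0.011,0,0,0,0.075,0.0918,-0.049,0.014,0,0,0,0.075,0.0918,-0.048,0.019,0,0,0,0.075,0.0918]
end [ 0.405  -0.3146  0.2499] [0.051 0.019 0.    0.    0.    0.075]
```

```bash
python3 -m pendant '[0,0,-0.06,0,0,0,0,0,0,-0.06,0,0,0,0,0,0,-0.06,0,0,0,0]'
python3 -m pendant '[-0.049,-0.016,0,0,0,0.075,0.0918,-0.049,-0.011,0,0,0,0.075,0.0918,-0.051,-0.008,0,0,0,0.075,0.0918,-0.051,-0.005,0,0,0,0.075,0.0918,-0.051,0,0,0,0,0.075,0.0918,-0.051,0.003,0,0,0,0.075,0.0918,-0.051,0.008,0,0,0,0.075,0.0918,-0.05,0.011,0,0,0,0.075,0.0918,-0.049,0.014,0,0,0,0.075,0.0918,-0.048,0.019,0,0,0,0.075,0.0918]'
python3 -m pendant '[0,0,0,0,0,0,0.0918,0,0,0,0,0,0,0.0918,0,0,0,0,0,0,0.0918]'
python3 - <<'E'
from h import *
print(yaw()); w=get_image("wrist")[:,:,::-1]; s=get_image("scene")[:,:,::-1]; t=get_image("top")[:,:,::-1]
d=cv2.resize(s[235:335,330:460],(390,300),interpolation=cv2.INTER_CUBIC)
e=cv2.resize(t[145:220,95:220],(500,300),interpolation=cv2.INTER_CUBIC)[:,:390]
cv2.imwrite("pics/c1.png",np.hstack([cv2.resize(w[:,60:],(400,336)),np.vstack([d,e])[:336*0+600,:]]) if 0 else np.hstack([np.vstack([w[150:420,80:490],np.zeros((330,410,3),np.uint8)]),np.vstack([d,e])]))
cv2.imwrite("pics/w7.png",w)
E
```

```text
clock: 21.12
position: [0.567, 0.1709, 0.2514]
ee_rot: [2.238, 2.204, -0.0]
force: [1.3, 0.5, -0.3]
width: 0.005
gripper_force: 0.0
clock: 22.38
position: [0.4041, -0.316, 0.2497]
ee_rot: [2.891, 1.229, 0.001]
force: [1.6, -0.2, 0.8]
width: 0.989
gripper_force: 0.0
clock: 22.75
position: [0.4054, -0.3133, 0.2495]
ee_rot: [-2.888, -1.235, -0.0]
force: [0.5, -0.2, -0.3]
width: 1.0
gripper_force: 0.0
(22.75, array([ 0.4054, -0.3133,  0.2495]), np.float64(-43.68), array([-0.   ,  0.001, -1.   ]), array([ 0.46, -0.19, -0.32]), 1.0)
```

View pics/c1.png

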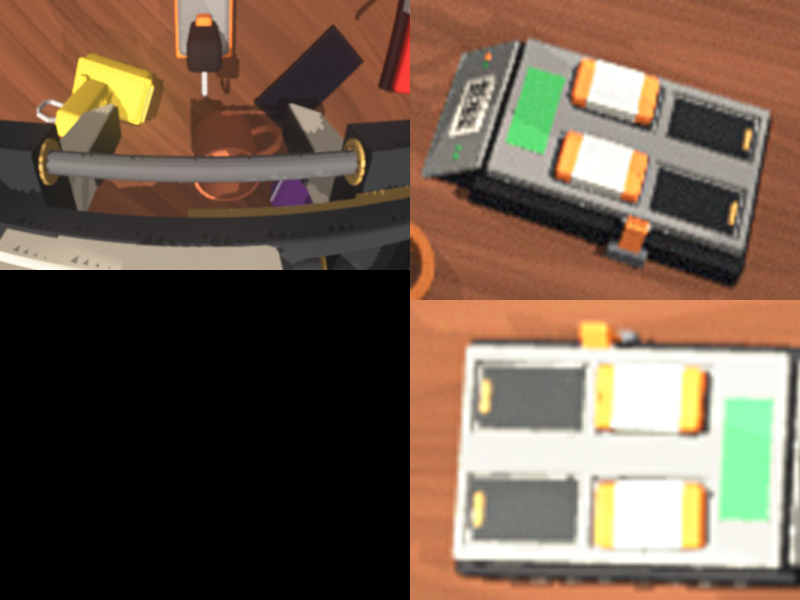

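The deck is down with the catch over it, and both drives are flat in their bays. The scanner is upright with its handle top at about raw wrist pixel (284,209) and its loop trailing behind to (285,245).

```bash
python3 - <<'E'
from h import *
o=observe(); M=rot(o["ee_rot"])
im=cv2.imread("pics/w7.png")
b=(im.max(2)<60).astype(np.uint8); b[230:]=0; b[:,:240]=0; b[:,320:]=0
y,x=np.nonzero(b); 
for r in range(170,228,4): 
    c=np.nonzero(b[r])[0]; print(r,(c.min(),c.max(),im[r,284].tolist()) if len(c) else None)
f=lambda p,z:((wrist_px([p],z,o)[0]-o["position"])@M).round(4)
print(f((284,210),.14),f((284,222),.14),f((285,245),.12),f((284,150),.044))
W=wrist_px([(255,205),(312,205)],.044,o); print(((W-o["position"])@M).round(4))
E
```

```text
170 None
174 None
178 None
182 None
186 None
190 None
194 None
198 None
202 None
206 None
210 (np.int64(300), np.int64(300), [50, 53, 70])
214 (np.int64(300), np.int64(300), [47, 51, 67])
218 (np.int64(298), np.int64(298), [46, 50, 66])
222 None
226 None
[0.0044 0.002  0.1097] [-0.0061  0.002   0.1097] [-0.0357  0.0031  0.1297] [0.0426 0.0026 0.2057]
[[-0.0195 -0.03    0.2057]
 [-0.0195  0.0345  0.2057]]
```

```bash
python3 -m pendant '[0.006,0.002,0.03,0,0,0,0.0918,0,0,0.04,0,0,0,0.0918,0,0,0.04,0,0,0,0.0918,0,0,0.0225,0,0,0,0.0918,0,0,0,0,0,0,0.0918,0,0,0,0,0,0,0.01,0,0,0,0,0,0,0.01,0,0,0,0,0,0,0.01,0,0,0,0,0,0,0.01,0,0,0,0,0,0,0.01]' 40
python3 -m pendant '[0,0,0,0,0,0,0.01,0,0,0,0,0,0,0.01,0,0,0,0,0,0,0.01,0,0,-0.02,0,0,0,0.01,0,0,-0.04,0,0,0,0.01,0,0,-0.04,0,0,0,0.01,0,0,0,0,0,0,0.01]'
python3 - <<'E'
from h import *
print(yaw()); print(observe()["ft_torque"]); w=get_image("wrist")[:,:,::-1]; s=get_image("scene")[:,:,::-1]
cv2.imwrite("pics/w8.png",w); cv2.imwrite("pics/s8.png",s)
# label beam target with yaw 0: scanner origin z .04, label (.5665,.112,.025)
plan([.5665,-.045,.217],0,12,.01)
E
```

```text
clock: 24.15
position: [0.4104, -0.3117, 0.1174]
ee_rot: [2.89, 1.232, 0.0]
force: [0.4, 0.8, -0.3]
width: 0.51
gripper_force: 0.0
clock: 25.02
position: [0.4114, -0.3128, 0.2195]
ee_rot: [2.887, 1.23, 0.005]
force: [-0.1, 0.2, -2.4]
width: 0.321
gripper_force: 39.9
(25.025, array([ 0.4114, -0.3128,  0.2195]), np.float64(-43.84), array([ 0.004, -0.002, -1.   ]), array([-0.05,  0.2 , -2.37]), 0.321)
[-0.10319483  0.12355911  0.05061268]
[0.025,-0.006,0,0,0,-0.064,0.01,0.025,-0.004,0,0,0,-0.064,0.01,0.026,-0.003,0,0,0,-0.064,0.01,0.026,-0.001,0,0,0,-0.064,0.01,0.025,0,0,0,0,-0.064,0.01,0.026,0.003,0,0,0,-0.064,0.01,0.025,0.004,0,0,0,-0.064,0.01,0.026,0.005,0,0,0,-0.064,0.01,0.024,0.007,0,0,0,-0.064,0.01,0.025,0.009,0,0,0,-0.064,0.01]
[0.023,0.01,0,0,0,-0.064,0.01,0.023,0.012,0,0,0,-0.064,0.01]
end [ 0.5669 -0.0452  0.2169] [0.026 0.012 0.    0.    0.    0.064]
```

```bash
python3 -m pendant '[0.025,-0.006,0,0,0,-0.064,0.01,0.025,-0.004,0,0,0,-0.064,0.01,0.026,-0.003,0,0,0,-0.064,0.01,0.026,-0.001,0,0,0,-0.064,0.01,0.025,0,0,0,0,-0.064,0.01,0.026,0.003,0,0,0,-0.064,0.01,0.025,0.004,0,0,0,-0.064,0.01,0.026,0.005,0,0,0,-0.064,0.01,0.024,0.007,0,0,0,-0.064,0.01,0.025,0.009,0,0,0,-0.064,0.01]'
python3 -m pendant '[0.023,0.01,0,0,0,-0.064,0.01,0.023,0.012,0,0,0,-0.05,0.01,0,0,0.02,0,0,0,0.01,0,0,0.03,0,0,0,0.01,0,0,0.015,0,0,0,0.01,0,0,0,0,0,0,0.01,0,0,0,0,0,0,0.01]'
python3 -c "
from h import *
print(yaw())
s=get_image('scene')[:,:,::-1];t=get_image('top')[:,:,::-1];w=get_image('wrist')[:,:,::-1]
cv2.imwrite('pics/c2.png',np.vstack([np.hstack([cv2.resize(s[190:340,250:450],(400,300),interpolation=cv2.INTER_CUBIC),cv2.resize(t[130:280,120:320],(400,300),interpolation=cv2.INTER_CUBIC)]),np.hstack([cv2.resize(w,(400,300)),cv2.resize(w[150:360,140:420],(400,300),interpolation=cv2.INTER_CUBIC)])]))"
python3 -m pendant '[0,0,0,0,0,0,0.01,0,0,0,0,0,0,0.01,0,0,0,0,0,0,0.01,0,0,0,0,0,0,0.01,0,0,0,0,0,0,0.01,0,0,0,0,0,0,0.01,0,0,0,0,0,0,0.01,0,0,0,0,0,0,0.01]'
```

```text
clock: 26.38
position: [0.5418, -0.0882, 0.2172]
ee_rot: [2.352, 2.083, 0.0]
force: [-0.5, -0.2, -1.7]
width: 0.321
gripper_force: 39.9
clock: 27.25
position: [0.5678, -0.0458, 0.1531]
ee_rot: [2.233, 2.208, 0.001]
force: [-0.7, -0.1, -2.3]
width: 0.327
gripper_force: 39.9
(27.25, array([ 0.5678, -0.0458,  0.1531]), np.float64(-0.63), array([ 0.001, -0.   , -1.   ]), array([-0.7 , -0.06, -2.28]), 0.327)
clock: 28.4
position: [0.5671, -0.0457, 0.1522]
ee_rot: [-2.234, -2.209, -0.0]
force: [0.0, 0.0, -2.2]
width: 0.322
gripper_force: 39.9
```

View pics/c2.png

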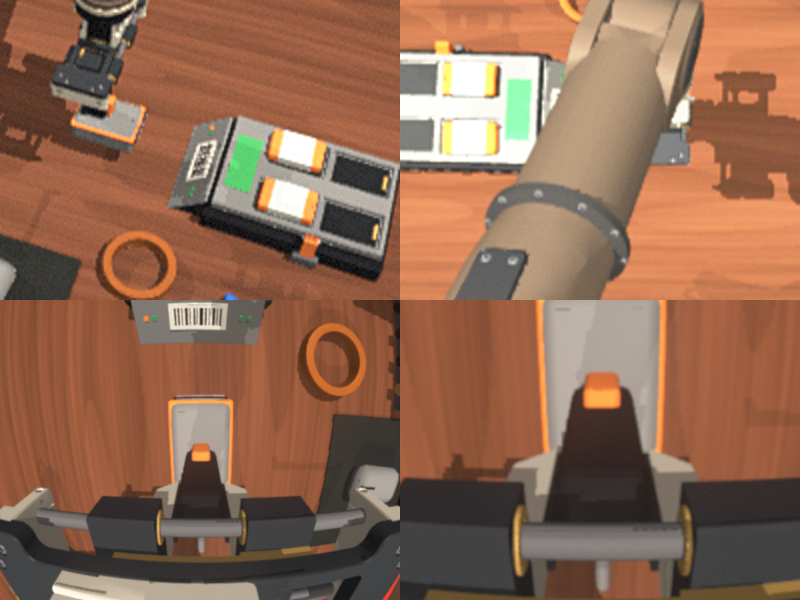

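The scanner is upright, aimed at the label and level. I'll check its lateral offset and range from this picture.

```bash
python3 - <<'E'
from h import *
o=observe(); M=rot(o["ee_rot"]); s=lambda p,oy=300:(np.array(p)-[0,oy])*[1.4,1.4]
for n,p,z in (("front top",(201,400),.079),("label",(197,317),.025),("handle crop top-back",(0,0),0)):
    if z: W=wrist_px([s(p)],z,o)[0]; print(n,W.round(4),((W-o["position"])@M).round(4))
# loop in lower-right crop: px -> raw
for p in ((604,565),(604,590)):
    q=(np.array(p)-[400,300])*.7+[140,150]; W=wrist_px([q],.152+.02,o)[0]; print("loop",q,((W-o["position"])@M).round(4))
E
```

```text
front top [0.5671 0.0197 0.079 ] [ 0.0654 -0.0007  0.0732]
label [0.5636 0.1148 0.025 ] [ 0.1604 -0.0053  0.1272]
loop [282.8 335.5] [-0.0195 -0.     -0.0198]
loop [282.8 353. ] [-0.0315 -0.     -0.0198]
```

```bash
python3 -m pendant '[0,0,0,0,0,0,0.01,0,0,0,0,0,0,0.01,0,0,0,0,0,0,0.01,0,0,0,0,0,0,0.01]'; python3 - <<'E'
from h import *
from scipy.ndimage import map_coordinates as mc
for n in ("scene","top"):
    im=get_image(n).astype(float).mean(2); c=camera_params(n); Mr=rot(c["rotation"])
    pr=lambda X:(lambda q:q[:2]/q[2])(c["intrinsics"]@(Mr.T@(np.array(X)-c["eye"])))
    for f in (.1,.35,.6,.85,.98):
        A=np.array([.5917,-.3434,.205]);B=np.array([.697,-.3457,.205]); p=pr(A+f*(B-A)); t=pr(B)-pr(A); t/=np.linalg.norm(t); nn=np.array([-t[1],t[0]])
        k=np.arange(-8,8.5,1); v=mc(im,[p[1]+k*nn[1],p[0]+k*nn[0]],order=1); print(n,f,p.round(1),nn.round(2),v.round(0).astype(int))
S=plan([.567,-.046,.2055],-1.2,2,.01); S=plan([.545,-.3208,.2055],-1.2,8,.01,start=S)
E
```

```text
clock: 28.9
position: [0.5671, -0.0457, 0.1523]
ee_rot: [2.234, 2.209, 0.0]
force: [-0.5, -0.0, -2.5]
width: 0.327
gripper_force: 39.9
scene 0.1 [192.7 196.9] [-0.85 -0.53] [ 97  97  99 101  85  43 106 216 242 157  41  29  36  35  33  37  33]
scene 0.35 [188.3 203.8] [-0.85 -0.53] [ 97  98  97  82  49  33  87 224 250 167  57  25  33  33  33  32  33]
scene 0.6 [183.9 210.8] [-0.85 -0.53] [100 101 101  70  42  29  77 180 252 192  66  28  33  35  33  38  33]
scene 0.85 [179.3 218. ] [-0.85 -0.53] [101 101 101 101 100  94  98 209 253 207 113  72  58  63  52  44  38]
scene 0.98 [176.9 221.8] [-0.85 -0.53] [ 98 101 102  99  99  95 112 200 255 233 134 100 100 104 102 102 103]
top 0.1 [368.5 163.1] [1.   0.01] [141 140 139 139 138 161 221 255 232 180 149 147 150 151 151 152 153]
top 0.35 [368.6 152.9] [1.   0.01] [179 180 180 179 177 181 229 255 254 220 189 182 184 185 186 142 122]
top 0.6 [368.7 142.8] [1.   0.01] [104 102 100 101  99 111 209 251 255 200 132 115 116 118 138 120 127]
top 0.85 [368.8 132.7] [1.   0.01] [ 86  78  70  71  91 145 233 254 255 241 193 181 182 183 181 145 131]
top 0.98 [368.9 127.5] [1.   0.01] [160 121  96  87  78  78 181 248 255 239 188 180 181 184 182 159 119]
[0,0,-0.027,0,0,0.005,0.01,0,0,-0.026,0,0,0.005,0.01]
end [ 0.5671 -0.0457  0.2052] [0.    0.    0.027 0.    0.    0.005]
[-0.034,-0.002,0,0,0,0,0.01,-0.035,-0.002,0,0,0,0,0.01,-0.034,-0.002,0,0,0,0,0.01,-0.035,-0.002,0,0,0,0,0.01,-0.034,-0.002,0,0,0,0,0.01,-0.035,-0.002,0,0,0,0,0.01,-0.034,-0.002,0,0,0,0,0.01,-0.034,-0.002,0,0,0,0,0.01]
end [ 0.5453 -0.3203  0.2052] [0.035 0.002 0.    0.    0.    0.   ]
```

```bash
python3 -m pendant '[0,0,-0.027,0,0,0.005,0.01,0,0,-0.026,0,0,0.005,0.01,-0.034,-0.002,0,0,0,0,0.01,-0.035,-0.002,0,0,0,0,0.01,-0.034,-0.002,0,0,0,0,0.01,-0.035,-0.002,0,0,0,0,0.01,-0.034,-0.002,0,0,0,0,0.01,-0.035,-0.002,0,0,0,0,0.01,-0.034,-0.002,0,0,0,0,0.01,-0.034,-0.002,0,0,0,0,0.01]'
python3 -m pendant '[0,0,0,0,0,0,0.01,0,0,0,0,0,0,0.01]'
python3 - <<'E'
from h import *
print(yaw())
o=observe(); M=rot(o["ee_rot"]); L=o["position"]+M@[-.0235,-.0007,-.0035]; print("loop",L.round(4))
s=get_image('scene')[:,:,::-1];t=get_image('top')[:,:,::-1]
c=camera_params("scene"); q=c["intrinsics"]@(rot(c["rotation"]).T@(L-c["eye"])); print("loop px",q[:2]/q[2])
cv2.imwrite("pics/s9.png",s); cv2.imwrite("pics/t9.png",t)
cv2.imwrite("pics/c3.png",np.hstack([cv2.resize(s[140:260,130:250],(600,600),interpolation=cv2.INTER_CUBIC),cv2.resize(t[120:240,340:380],(200,600),interpolation=cv2.INTER_CUBIC)]))
E
```

```text
clock: 30.25
position: [0.5452, -0.3214, 0.2052]
ee_rot: [-2.245, -2.198, -0.0]
force: [1.5, -1.1, -2.8]
width: 0.321
gripper_force: 39.9
clock: 30.5
position: [0.5454, -0.3198, 0.205]
ee_rot: [-2.244, -2.197, -0.001]
force: [-0.8, 1.1, -2.1]
width: 0.324
gripper_force: 39.9
(30.5, array([ 0.5454, -0.3198,  0.205 ]), np.float64(-1.21), array([-0.   ,  0.001, -1.   ]), array([-0.78,  1.06, -2.07]), 0.324)
loop [ 0.5442 -0.3433  0.2084]
loop px [201.5055859  181.32983652]
```

View pics/c3.png

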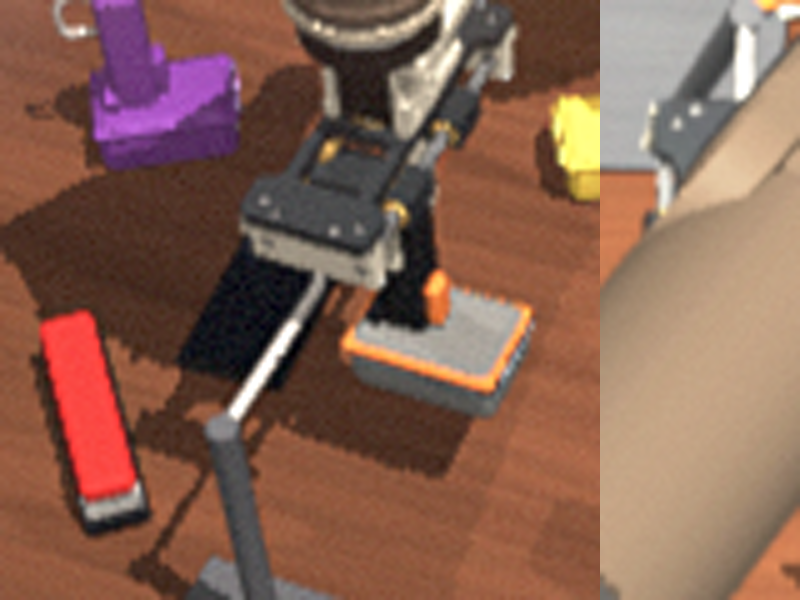

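The gripper hides the loop and the prong tip. The geometry agrees between both cameras, so I'll insert in small steps and watch the force.

```bash
python3 -m pendant '[0,0.015,0,0,0,0,0.01,0,0.015,0,0,0,0,0.01,0,0.006,0,0,0,0,0.01,0,0.006,0,0,0,0,0.01,0,0,0,0,0,0,0.01]';python3 -m pendant '[0,0.006,0,0,0,0,0.01,0,0.006,0,0,0,0,0.01,0,0,0,0,0,0,0.01]';python3 -m pendant '[0,0.006,0,0,0,0,0.01,0,0.006,0,0,0,0,0.01,0,0,0,0,0,0,0.01]'
```

```text
clock: 31.22
position: [0.5876, -0.3212, 0.205]
ee_rot: [-2.244, -2.198, 0.0]
force: [0.6, 0.9, -2.6]
width: 0.323
gripper_force: 39.9
clock: 31.6
position: [0.5999, -0.3212, 0.2051]
ee_rot: [2.244, 2.198, 0.0]
force: [0.8, 0.2, -2.3]
width: 0.322
gripper_force: 39.9
clock: 31.98
position: [0.6119, -0.3215, 0.2051]
ee_rot: [2.244, 2.199, 0.0]
force: [-0.2, -0.2, -2.1]
width: 0.324
gripper_force: 39.9
```

```bash
python3 -m pendant '[0,0.01,0,0,0,0,0.01,0,0.01,0,0,0,0,0.01,0,0,0,0,0,0,0.01]'; python3 - <<'E'
from h import *
# rows: shift then turn, pivot l (tool frame)
l=np.array([-.0235,-.0007,-.0035]); Rr=R.from_rotvec([0,-.055,0]).as_matrix()
print("shift per row",(l-Rr@l).round(5))
E
```

```text
clock: 32.35
position: [0.6324, -0.3217, 0.2049]
ee_rot: [2.243, 2.199, 0.0]
force: [-0.5, -0.3, -2.9]
width: 0.325
gripper_force: 39.9
shift per row [-0.00023  0.       0.00129]
```

```bash
python3 -m pendant '[0,0,0.0013,0,-0.055,0,0.01,0,0,0.0013,0,-0.055,0,0.01,0,0,0.0013,0,-0.055,0,0.01,0,0,0.0013,0,-0.055,0,0.01,0,0,0.0013,0,-0.055,0,0.01,0,0,0.0013,0,-0.055,0,0.01,0,0,0.0013,0,-0.055,0,0.01,-0.001,0,0.0013,0,-0.055,0,0.01,0,0,0,0,0,0,0.01,0,0,0,0,0,0,0.01]'
python3 - <<'E'
from h import *
o=observe(); M=rot(o["ee_rot"]); print(yaw(),"loop",(o["position"]+M@[-.0235,-.0007,-.0035]).round(4),"down per mm in tool",(M.T@[0,0,-1]).round(3), "tilt",np.arccos(-M[2,2]))
E
```

```text
clock: 33.6
position: [0.6311, -0.3253, 0.1957]
ee_rot: [2.001, 1.959, -0.446]
force: [0.9, 0.5, -2.8]
width: 0.325
gripper_force: 39.9
(33.6, array([ 0.6311, -0.3253,  0.1957]), np.float64(-1.23), array([-0.009, -0.425, -0.905]), array([ 0.92,  0.46, -2.77]), 0.325) loop [ 0.63   -0.3451  0.2089] down per mm in tool [ 0.425 -0.     0.905] tilt 0.4391265277191444
```

```bash
python3 -m pendant '[0.0005,0,0.003,0,0,0,0.01,0.0005,0,0.003,0,0,0,0.01,0.0005,0,0.0025,0,0,0,0.01,0,0,0,0,0,0,0.01]';python3 -m pendant '[0.0004,0,0.0009,0,0,0,0.01,0.0004,0,0.0009,0,0,0,0.01,0,0,0,0,0,0,0.01]';python3 -m pendant '[0.0004,0,0.0009,0,0,0,0.01,0.0004,0,0.0009,0,0,0,0.01,0,0,0,0,0,0,0.01]'
python3 - <<'E'
from h import *
o=observe(); M=rot(o["ee_rot"]); print(yaw(),o["ft_torque"],"loop",(o["position"]+M@[-.0235,-.0007,-.0035]).round(4))
E
```

```text
clock: 34.1
position: [0.631, -0.3275, 0.1868]
ee_rot: [2.001, 1.959, -0.448]
force: [0.0, -0.1, -2.3]
width: 0.327
gripper_force: 39.9
clock: 34.48
position: [0.6312, -0.3273, 0.1851]
ee_rot: [2.0, 1.959, -0.447]
force: [-0.6, -0.2, -3.3]
width: 0.323
gripper_force: 39.9
clock: 34.85
position: [0.6311, -0.3274, 0.1831]
ee_rot: [2.0, 1.959, -0.447]
force: [0.0, -0.1, -1.5]
width: 0.324
gripper_force: 39.9
(34.85, array([ 0.6311, -0.3274,  0.1831]), np.float64(-1.21), array([-0.009, -0.426, -0.905]), array([ 0.03, -0.1 , -1.53]), 0.324) [ 0.68636957  0.06100984 -0.02538654] loop [ 0.63   -0.3471  0.1962]
```

```bash
python3 -m pendant '[0.0004,0,0.0009,0,0,0,0.01,0,0,0,0,0,0,0.01,0,0,0,0,0,0,0.01]';python3 -m pendant '[0.0004,0,0.0009,0,0,0,0.01,0,0,0,0,0,0,0.01,0,0,0,0,0,0,0.01]'
python3 -c "
from h import *
print(observe()['ft_torque'])"
```

```text
clock: 35.22
position: [0.6313, -0.3275, 0.1825]
ee_rot: [2.0, 1.958, -0.447]
force: [-0.6, 1.9, 1.8]
width: 0.324
gripper_force: 39.9
clock: 35.6
position: [0.6314, -0.3277, 0.1821]
ee_rot: [2.0, 1.958, -0.447]
force: [-2.8, 3.1, 6.9]
width: 0.325
gripper_force: 39.9
[ 0.27455897  0.51809114 -0.31572673]
```

```bash
python3 -m pendant '[-0.0005,0,-0.0011,0,0,0,0.01,0,0,0,0,0,0,0.01,0,0,0,0,0,0,0.01]'; python3 -m pendant '[0,0,0,0,0,0,0.01,0,0,0,0,0,0,0.01]' 15;  python3 -m pendant '[0,0,0,0,0,0,0.01,0,0,0,0,0,0,0.01,0,0,0,0,0,0,0.01,0,0,0,0,0,0,0.01]' 3
python3 -c "
from h import *
print(observe()['ft_torque'])"
```

```text
clock: 35.98
position: [0.6313, -0.3275, 0.1825]
ee_rot: [2.0, 1.958, -0.447]
force: [-0.4, 0.6, 1.6]
width: 0.321
gripper_force: 39.9
clock: 36.22
position: [0.6313, -0.3274, 0.1825]
ee_rot: [2.0, 1.959, -0.447]
force: [-0.9, 1.1, 1.5]
width: 0.325
gripper_force: 15.0
clock: 36.72
position: [0.6313, -0.3275, 0.1825]
ee_rot: [2.0, 1.958, -0.447]
force: [0.6, -0.9, 0.7]
width: 0.33
gripper_force: 3.0
[ 0.32763357 -0.05874059  0.04984305]
```

```bash
python3 -m pendant '[0,0,0,0,0,0,0.031,0,0,0,0,0,0,0.032,0,0,0,0,0,0,0.033,0,0,0,0,0,0,0.034,0,0,0,0,0,0,0.036,0,0,0,0,0,0,0.038,0,0,0,0,0,0,0.04,0,0,0,0,0,0,0.045,0,0,0,0,0,0,0.05,0,0,0,0,0,0,0.054]'
python3 -m pendant '[0,0,0,0,0,0,0.054,0,0,0,0,0,0,0.054,0,0,0,0,0,0,0.054,0,0,0,0,0,0,0.054]'
python3 - <<'E'
from h import *
print(yaw())
for k in range(2):
    s=get_image('scene').astype(int); w=get_image('wrist').astype(int)
    if k: print(np.abs(s-s0)[140:260,130:250].max(),np.abs(w-w0).max())
    s0,w0=s,w
cv2.imwrite("pics/s10.png",s[:,:,::-1])
E
```

```text
clock: 37.98
position: [0.6312, -0.3274, 0.1825]
ee_rot: [2.0, 1.959, -0.447]
force: [0.3, -0.5, 1.1]
width: 0.578
gripper_force: 0.0
clock: 38.48
position: [0.6312, -0.3274, 0.1824]
ee_rot: [2.0, 1.959, -0.447]
force: [-0.0, 0.9, -0.7]
width: 0.589
gripper_force: 0.0
(38.475, array([ 0.6312, -0.3274,  0.1824]), np.float64(-1.21), array([-0.009, -0.426, -0.905]), array([-0.03,  0.94, -0.66]), 0.589)
53 34[ WARN:0@7.381] global loadsave.cpp:1063 imwrite_ Unsupported depth image for selected encoder is fallbacked to CV_8U.
```

```bash
python3 -m pendant '[0,0,-0.005,0,0,0,0.054,0,0,-0.01,0,0,0,0.054,0,0,-0.015,0,0,0,0.054,0,0,-0.03,0,0,0,0.054,0,0,-0.05,0,0,0,0.054,0,0,-0.05,0,0,0,0.054,0,0,0,0,0,0,0.054]'
python3 -m pendant '[0.05,0,0,0,0,0,0.054,0.05,0,0,0,0,0,0.054,0.05,0,0,0,0,0,0.054,0,0,0,0,0,0,0.054,0,0,0,0,0,0,0.054,0,0,0,0,0,0,0.054]'
python3 - <<'E'
from h import *
print(yaw())
ims=[]
for k in range(3):
    s=get_image('scene')[:,:,::-1]; t=get_image('top')[:,:,::-1]; ims.append((s.astype(int),t.astype(int)))
print([np.abs(a-ims[0][0])[150:260,130:250].max() for a,_ in ims],[np.abs(b-ims[0][1])[100:220,320:420].max() for _,b in ims])
# silver/grey head + black handle: report body pixels via orange trim near hook in the scene
h=cv2.cvtColor(s,cv2.COLOR_BGR2HSV)[140:260,130:270]; m=cv2.inRange(h,(8,170,170),(22,255,255)); y,x=np.nonzero(m); print(len(x),x.mean()+130,y.mean()+140,x.min()+130,x.max()+130,y.min()+140,y.max()+140)
# predicted head trim location for a hung scanner
c=camera_params("scene"); K=c["intrinsics"]; Mr=rot(c["rotation"])
a=.44; sx=np.array([.02,np.cos(a),-np.sin(a)]); sz=np.array([0,np.sin(a),np.cos(a)]); L=np.array([.63,-.348,.1955]); O=L+.0265*sx-.1205*sz
for n,X in (("head top ctr",O+.016*sx+.044*sz),("front",O+.062*sx+.044*sz),("handle top",O+.14*sz)):
    q=K@(Mr.T@(X-c["eye"])); print(n,(q[:2]/q[2]).round(1), X.round(3))
cv2.imwrite("pics/fin_s.png",s); cv2.imwrite("pics/fin_t.png",t)
E
```

```text
clock: 39.55
position: [0.635, -0.2577, 0.3319]
ee_rot: [1.995, 1.957, -0.439]
force: [0.2, -0.2, -0.4]
width: 0.589
gripper_force: 0.0
clock: 40.3
position: [0.6352, -0.1255, 0.2642]
ee_rot: [2.002, 1.955, -0.447]
force: [0.5, -0.0, -0.3]
width: 0.59
gripper_force: 0.0
(40.3, array([ 0.6352, -0.1255,  0.2642]), np.float64(-1.35), array([-0.009, -0.426, -0.905]), array([ 0.53, -0.03, -0.27]), 0.59)
[np.int64(0), np.int64(51), np.int64(68)] [np.int64(0), np.int64(74), np.int64(75)]
272 244.9889705882353 177.70588235294116 179 269 140 244
head top ctr [192.6 226.3] [ 0.631 -0.342  0.108]
front [206.5 234.6] [ 0.632 -0.301  0.089]
handle top [197.7 207.8] [ 0.631 -0.316  0.202]
```

I have used all 14 views, so I'll check the hang numerically: a colour map around the predicted spot, and the image difference against noise elsewhere.

```bash
python3 -m pendant '[0,0,-0.03,0,0,0,0.054,0,0,0,0,0,0,0.054,0,0,0,0,0,0,0.054,0,0,0,0,0,0,0.054,0,0,0,0,0,0,0.054,0,0,0,0,0,0,0.054]' >/dev/null; python3 - <<'E'
from h import *
a=cv2.imread("pics/fin_s.png"); b=get_image("scene")[:,:,::-1]
d=np.abs(a.astype(int)-b).mean(2); print("diff hook area",d[190:255,165:230].mean().round(2),np.percentile(d[190:255,165:230],99),"ref",d[190:255,100:160].mean().round(2),np.percentile(d[190:255,100:160],99))
h=cv2.cvtColor(np.ascontiguousarray(b),cv2.COLOR_BGR2HSV)
for y in range(190,256,2):
    print(y,"".join("#" if v<45 else "O" if s>190 and v>170 else "w" if s<40 and v>200 else "g" if s<60 else "." for hh,s,v in h[y,165:232]))
E
```

```text
diff hook area 3.59 14.666666666666666 ref 2.89 9.0
190 .............#.#.#.###..##########g................................
192 ...........g#.#####.#..##.#gggg##g.................................
194 ..........g##.####.########gwwg##..................................
196 .........######.##..g#####ggwwg#...................................
198 ........##########..#####ggwwg#....................................
200 .......###g###.#..######gwwwg#.....................................
202 ......#.####.###.##gggggwwwg#......................................
204 .....#.##########gggggwwwwgg.......................................
206 ......#...####.#gggggwwwggwgg######................................
208 ...#######..#.##.ggwwwwg###g##ggg#g###.............................
210 .g##.##.#########ggwwwwwg###ggggg#g#g#.............................
212 .#########.#####gwwwgggggg####ggggg##..............................
214 .......g#######gwwwg....###########................................
216 ..............gwwwggg#############.................................
218 .............wwwgggg#############...
[... 627 characters left out ...]
ggggg......ggggggggggggggg..........................
238 .........gggggggggggggg.......gggggggggg...........................
240 ..........gggggg....ggggggg......gggggg..g.........................
242 ..........gggggg.......ggggggg.....................................
244 ...........gggggg..........ggggggg.................................
246 ...........gggggg.............gggggg...............................
248 ............gggggg.................................................
250 ............gggggg.................................................
252 .......gggg.ggggggg................................................
254 .....gggggggggggggg................................................
```

The scanner hangs at the predicted lean and spot: handle top near (197,208), head below it, loop over the prong. I'll let it settle for a few seconds, then compare with a frame of the same lag.

```bash
for i in 1 2 3; do python3 -m pendant '[0,0,0,0,0,0,0.054,0,0,0,0,0,0,0.054,0,0,0,0,0,0,0.054,0,0,0,0,0,0,0.054,0,0,0,0,0,0,0.054,0,0,0,0,0,0,0.054,0,0,0,0,0,0,0.054,0,0,0,0,0,0,0.054]' >/dev/null; done; python3 - <<'E'
from h import *
p=None
for k in range(5):
    b=get_image("scene").astype(int); get_image("top"); get_image("top")
    if p is not None:
        d=np.abs(b-p).mean(2); print(d[190:255,165:230].mean().round(2),np.percentile(d[190:255,165:230],99).round(1),"ref",d[190:255,100:160].mean().round(2),np.percentile(d[190:255,100:160],99).round(1), "dock",d[245:330,340:450].mean().round(2))
    p=b
t=get_image("top"); h=cv2.cvtColor(t,cv2.COLOR_RGB2HSV); g=cv2.inRange(h,(60,80,80),(90,255,255)); g[:, :150]=0; g[:,190:]=0; y,x=np.nonzero(g); print("pad px",len(x),x.mean(),y.mean())
print(yaw())
E
```

```text
3.29 12.0 ref 2.9 9.0 dock 2.91
3.29 11.3 ref 2.95 9.0 dock 2.88
3.35 12.0 ref 2.89 9.3 dock 2.85
3.34 11.7 ref 2.91 9.0 dock 2.87
pad px 120 180.89166666666668 189.50833333333333
(45.2, array([ 0.6358, -0.1108,  0.2905]), np.float64(-1.21), array([-0.009, -0.426, -0.905]), array([0.37, 0.82, 0.21]), 0.589)
```

```bash
python3 -c "
from cell import sign_off
print(sign_off())"
```

```text
the job is handed in; nothing more can be done
None
```

I handed the job in at about 45 s: both cartridges present are in bays, the deck stays down on its catch, the label was held in the scanner's beam for over a second, and the scanner hangs still on the prong; the judge gave no verdict.

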